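# Hang the leaf trays nested on the hook

### The arm

A 6-joint arm with a two-finger parallel gripper is mounted at the origin on the work surface. World frame = base frame: x ahead of the robot, y to its left, z up, the work surface at z = 0. Lengths are in m, angles in rad, forces in N, time in s.
With the tool pointing down it reaches from about 0.35 to 0.925 m from the base axis. Payload 6.4 kg.
Tool frame: the origin (TCP) lies midway between the tips of the shut fingers; the grasp point (between the pads) lies 19 mm behind it; z points along the fingers, y is the direction in which the jaws open and shut (so a half turn about z gives the same grasp; the last joint's range is limited). The gripper opens to 94 mm and grips with 3 to 60 N. Pads are 16 mm wide; open, the fingers measure 119 mm over their backs; the gripper's body (75 mm by 177 mm) begins 78 mm behind the grasp point.
Start: joints at [-1.444, 0.245, 1.558, -0, 1.339, -0.174], TCP at [0.193, -0.621, 0.205] pointing down, gripper open.
Joint ranges: [-3.13, 3.13], [-1.02, 2.26], [0.13, 2.54], [-0.95, 4.09], [0.21, 2.88], [-2.74, 2.74]. Speed limits (rad/s): [2.57, 2.57, 3.14, 3.14, 3.14, 3.14].

### API

Orientations are given as a rotation vector (axis times angle).
In Python, from plant import robot gives the robot as it stands.
- The arm moves only by the tool send_rows, never from a script. Its argument "moves" is one flat list of numbers, 5 for each row, row after row: the finger opening in mm, from 0 to 94, then the shift along the tool's x, y, z in mm, then the turn about the tool's z in degrees. In form: [gripper, tx, ty, tz, turn, gripper, tx, ty, tz, turn, ...]. A call has 1 to 12 rows; each row is the pose to reach, as a shift and turn from the pose commanded when the call began, along the tool's axes at that moment; what a row does not reach only later rows make up. A row lasts 1/12 s, in which the tool goes at most 41.7 mm and 7.16 degrees, less where a joint would pass 70% of its speed; a pose out of reach is approached as far as the arm can. A call with a gripper value outside its range is refused whole. The fingers move at their own pace and stop on an object; the grip force is fixed at half the most. Time passes only in rows, so rows that repeat a pose let the fingers close. It gives the time, the measured TCP pose, the force and the opening at its end, in the units of the state.
- robot.read_state(): the state, without advancing time (a new reading comes with each control period).
- robot.camera(name): name is "side" or "top" or "wrist"; returns the picture (420x560x3 uint8, red, green, blue); there is no depth.
- robot.calibration(name): a dict with "vfov" (degrees; the focal length in pixels is half the picture's height over the tangent of half this angle, whatever the lens; pixels are square), "cx", "cy" (the principal point, pixels), "extrinsics" (4x4, takes a point from world to camera coordinates). Camera axes: x right, y up, looking along -z (the intrinsics and any distortion apply to the point x, -y, -z); pixel columns grow to the right and rows downward; lengths in m; the calibration is good to about 2 mm. A picture is of the moment at which its call begins: read the wrist's pose just before it. calibration takes no time and is no camera call; for the wrist camera it gives the pose at the moment of the call.
- robot.finish_job(): hands the job in, once; it reports no verdict.
The state is a dict: "t": time; "joint_pos": joint angles; "qd": joint speeds; "joint_efforts": joint torques, N m; "position": TCP position; "orientation": TCP orientation; "ft_force": force on the tool from outside, world axes, zero at the start; "moment": the same for the moment, N m; "opening": opening from 0.0 (shut) to 1.0 (fully open).
Only numpy, scipy, OpenCV 4.12 (cv2) and the standard library are available. Lean on these libraries where they do the work, as an engineer would, in place of code of your own. Each camera call takes 0.05 s, during which the arm holds its last target.

### The job

Hang the three white leaf trays from the rack on the stand's hook by their eyes, one after the other: large, then medium, then small, rims facing outward to the hook's open end. Slide them gently back until they sit nested flush in one another, the large one flush against the black stop plate; feel for the stop and do not shove it along the hook or press hard on the stand. Leave everything else on the bench where it is.

Things in the scene. Friction and masses are not known exactly. Their poses are not given: they have to be found in the camera images.
- large_centre (a point): Large tray, white plastic, 104 mm wide, 152 mm tall, 0.1-0.2 kg; own z up, y across. Upright panel 5 mm thick; 3-sided rim (3 mm thick, open at top) stands out 10 mm to own -x, its front. On top, in the panel's plane, a tongue 48 mm wide with an eye and above it a 40 mm high plain grip tab. Point: panel mid-plane, half-way up. Starts in any one of the rack's slots.
- large_eye (a point): Middle of the top edge of the large tray's rectangular eye (20 mm wide, 24 mm high), in the panel's mid-plane, 112 mm above the tray's underside and 40 mm below its top (the grip tab lies between). This edge rests on the hook when the tray hangs. Axes as the tray's.
- medium_centre (a point): Medium tray, white plastic, 86 mm wide, 142 mm tall, 0.1-0.2 kg; own z up, y across. Upright panel 5 mm thick; 3-sided rim (3 mm thick, open at top) stands out 10 mm to own -x, its front. On top, in the panel's plane, a tongue 48 mm wide with an eye and above it a 40 mm high plain grip tab. Point: panel mid-plane, half-way up. Starts in any one of the rack's slots.
- medium_eye (a point): Middle of the top edge of the medium tray's rectangular eye (20 mm wide, 24 mm high), in the panel's mid-plane, 102 mm above the tray's underside and 40 mm below its top (the grip tab lies between). This edge rests on the hook when the tray hangs. Axes as the tray's.
- small_centre (a point): Small tray, white plastic, 68 mm wide, 132 mm tall, 0.1-0.2 kg; own z up, y across. Upright panel 5 mm thick; 3-sided rim (3 mm thick, open at top) stands out 10 mm to own -x, its front. On top, in the panel's plane, a tongue 48 mm wide with an eye and above it a 40 mm high plain grip tab. Point: panel mid-plane, half-way up. Starts in any one of the rack's slots.
- small_eye (a point): Middle of the top edge of the small tray's rectangular eye (20 mm wide, 24 mm high), in the panel's mid-plane, 92 mm above the tray's underside and 40 mm below its top (the grip tab lies between). This edge rests on the hook when the tray hangs. Axes as the tray's.
- hook (a point): Hook: level flat steel bar, 16 mm wide, 6 mm thick, running from the stand's column to this frame's own -x. Point: on the bar's top face, centre line, at the column's front face; z up, 165 mm over the bench. 160 mm from here the bar ends in an upturned lip 5 mm thick, 16 mm wide, its top 8 mm above the bar's top face. Column top 2 mm above the bar's.
- stand: Fixed dark steel stand of the hook; origin on the bench below the hook point, axes as the hook's. A black stop plate (52 mm wide, from 60 mm below to 2 mm above the bar's top) sits across the bar, front face 20 to 50 mm from the column: differs each time, not measured, find it by feel. Clamped by friction only, it slips to the column above about 14 N.
- rack: Fixed aluminium rack, 215 mm along its own x, 130 mm across, origin at its centre on the bench. Floor 8 mm above the bench; three slots 65 mm apart along its x, each 20 mm wide between ribs that end 31 mm above the bench. The trays stand on the floor, all fronts to the rack's own -x.
- probe: Bystander, not to be disturbed: black hand-held leaf probe standing upright, 50 mm square foot, 152 mm tall; origin on its underside.
- plant: Bystander, not to be disturbed: seedling in a black plastic pot, 86 mm across, leaves up to 150 mm high; origin on its underside.
- jar: Bystander, not to be disturbed: glass jar, 52 mm across, 70 mm tall; origin on its underside.
- marker: Bystander, not to be disturbed: black marker pen lying on the bench, 15 mm thick, 120 mm long.
- tape: Bystander, not to be disturbed: grey tape roll lying flat, 90 mm across, 24 mm high; origin on its underside.
- screwdriver: Bystander, not to be disturbed: screwdriver with a black handle lying on the bench.
- carton: Bystander, not to be disturbed: small cardboard carton, 90 x 70 x 55 mm; origin on its underside.
Not all that is in view belongs to the job. Leave any red look-alike of the part that bears medium_centre alone.

How it is judged:
By the outcome, as a careful person would: the job done as asked, in the order asked, and still so for the second after the job is handed in, with the robot touching nothing.
It also fails if it takes over 72 s, if anything falls off the work surface, if the arm or the gripper's body presses on something with over 40 N, if the wrist force passes 120 N, or if a joint passes its speed limit or range.

## Working session

There is one attempt and no reset: what is moved stays moved. The work goes in short steps, Python scripts to look and compute and a tool call to move; the robot and the scene stay as the last step left them, time stands still between calls to the robot, and variables do not carry over. Pictures are saved under pics/ and viewed, and the job is handed in when it is done.

Besides the shell and the picture viewer there is one more tool, called after "Emit:" by a JSON object that holds its "api" and its "payload". send_rows: Moves the arm, as the interface text tells. Its arguments: {"type":"object","properties":{"moves":{"type":"array","items":{"type":"number"}}},"required":["moves"]}

```bash
ls; mkdir -p pics
python3 - <<'E'
from plant import robot
import cv2,numpy as np
s=robot.read_state();print(s)
for n in ["side","top","wrist"]:
    c=robot.calibration(n);print(n,{k:(np.round(v,4).tolist() if k=='extrinsics' else v) for k,v in c.items()})
    cv2.imwrite(f"pics/{n}0.png",robot.camera(n)[:,:,::-1])
E
```

```text
pics
{'t': 0.0, 'joint_pos': array([-1.44410296e+00,  2.45783628e-01,  1.55898595e+00, -3.68040066e-05,
        1.33870383e+00, -1.74096578e-01]), 'qd': array([ 0.00014469, -0.00036975, -0.00036791, -0.00040908, -0.00153865,
        0.00029076]), 'joint_efforts': array([ 2.91072589e-03, -4.15831232e+01, -3.14600801e+01,  6.86307088e-02,
        3.32241878e-02, -1.65475221e-04]), 'position': array([ 0.19250042, -0.62021898,  0.20437993]), 'orientation': array([-3.10426844e+00, -4.70431959e-01, -1.37732487e-05]), 'ft_force': array([-0.20572223,  0.39902393,  0.51516758]), 'moment': array([-0.00550585, -0.03196108, -0.02628581]), 'opening': 0.9990859526175843}
side {'vfov': 46.71197493684922, 'cx': 283.08046939617356, 'cy': 207.1570871781454, 'extrinsics': [[-0.9364, -0.3509, 0.0007, 0.5413], [0.2565, -0.6833, 0.6836, -0.2709], [-0.2394, 0.6403, 0.7298, -1.2553], [0.0, 0.0, 0.0, 1.0]]}
top {'vfov': 44.48312773017041, 'cx': 272.35666076312486, 'cy': 208.4383743529453, 'extrinsics': [[-0.0194, -0.9998, -0.0094, -0.0155], [0.9987, -0.0199, 0.0467, -0.5666], [-0.0469, -0.0085, 0.9989, -1.4268], [0.0, 0.0, 0.0, 1.0]]}
wrist {'vfov': 70.99022991676391, 'cx': 283.82674925149047, 'cy': 212.1971218616565, 'extrinsics': [[0.2962, -0.9551, -0.0022, -0.6484], [0.9189, 0.2856, -0.272, 0.0288], [0.2605, 0.0785, 0.9623, -0.3914], [0.0, 0.0, 0.0, 1.0]]}
```

View pics/side0.png

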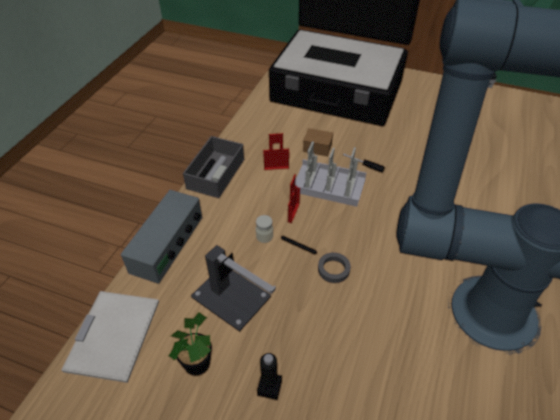

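View pics/top0.png

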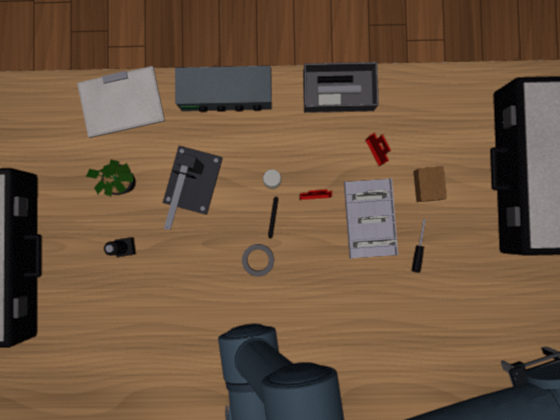

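View pics/wrist0.png

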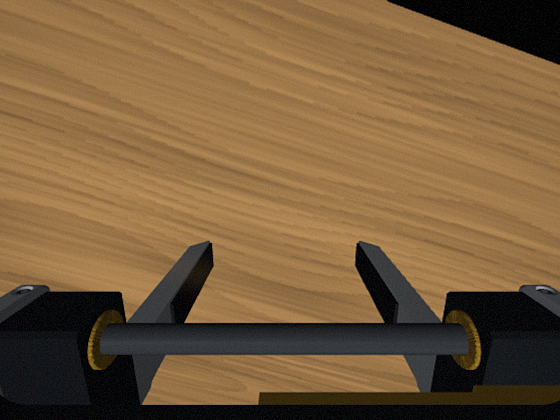

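```bash
cat > h.py <<'E'
import numpy as np,cv2
from scipy.spatial.transform import Rotation as R
def K(c,h=420):
    f=h/2/np.tan(np.radians(c['vfov'])/2); return f
def proj(c,p):
    p=np.atleast_2d(p); E=np.array(c['extrinsics']); q=p@E[:3,:3].T+E[:3,3]; f=K(c)
    return np.c_[c['cx']+f*q[:,0]/-q[:,2], c['cy']-f*q[:,1]/-q[:,2]]
def ray(c,uv):
    E=np.array(c['extrinsics']); f=K(c); u,v=uv
    d=np.array([(u-c['cx'])/f,-(v-c['cy'])/f,-1]); o=-E[:3,:3].T@E[:3,3]
    return o,E[:3,:3].T@d
def onz(c,uv,z):
    o,d=ray(c,uv); return o+d*(z-o[2])/d[2]
def tri(c1,uv1,c2,uv2):
    o1,d1=ray(c1,uv1);o2,d2=ray(c2,uv2)
    A=np.c_[d1,-d2];t=np.linalg.lstsq(A,o2-o1,rcond=None)[0]
    a=o1+t[0]*d1;b=o2+t[1]*d2; return (a+b)/2,np.linalg.norm(a-b)
E
python3 - <<'E'
import cv2
t=cv2.imread('pics/top0.png');s=cv2.imread('pics/side0.png')
cv2.imwrite('pics/a.png',cv2.resize(t[140:260,150:250],None,fx=6,fy=6,interpolation=2)[:600])
cv2.imwrite('pics/b.png',cv2.resize(t[170:265,335:405],None,fx=6,fy=6,interpolation=2))
cv2.imwrite('pics/c.png',cv2.resize(s[130:230,250:380],None,fx=6,fy=6,interpolation=2))
cv2.imwrite('pics/d.png',cv2.resize(s[235:330,180:290],None,fx=6,fy=6,interpolation=2))
E
```

```text
(no output)
```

View pics/a.png

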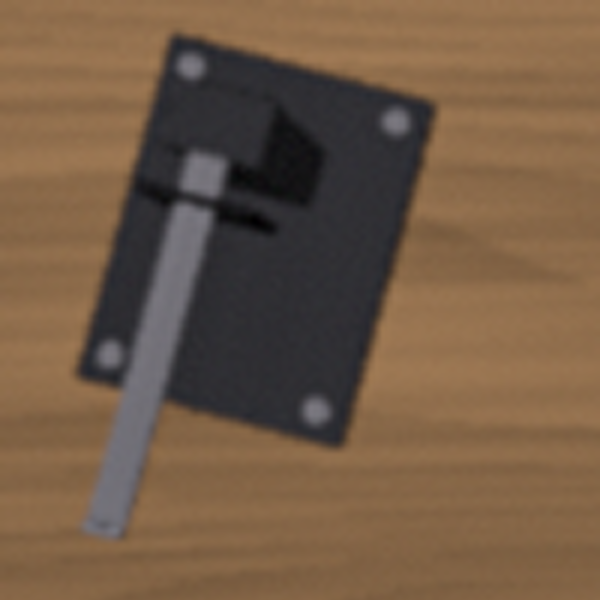

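View pics/b.png

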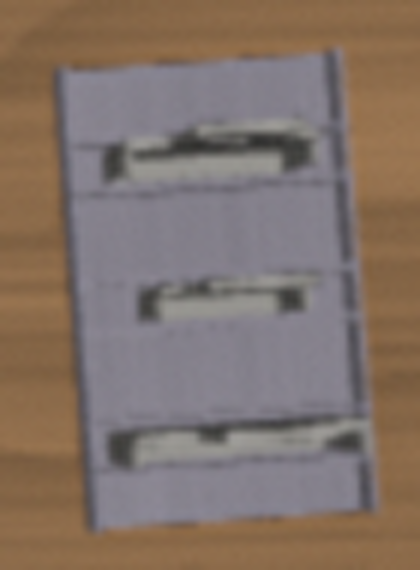

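View pics/c.png

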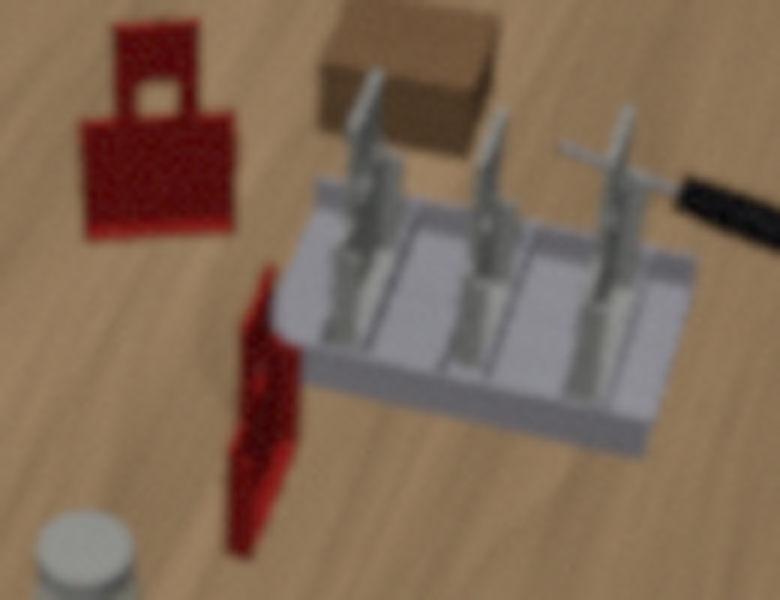

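View pics/d.png

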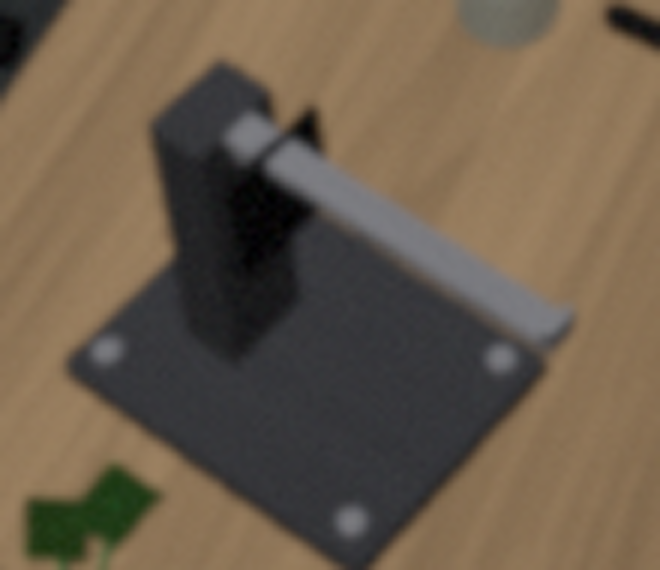

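Run:
```python
from plant import robot
from h import *
s=robot.read_state()
c=robot.calibration('top');cs=robot.calibration('side')
for n in ['top','side','wrist']:
    q=robot.calibration(n);E=np.array(q['extrinsics']);print(n,'pos',np.round(-E[:3,:3].T@E[:3,3],4))
Rt=R.from_rotvec(s['orientation']).as_matrix();print('tool axes cols\n',np.round(Rt,3))
q=robot.calibration('wrist');E=np.array(q['extrinsics']);
T=np.eye(4);T[:3,:3]=Rt;T[:3,3]=s['position']
print('wrist ext in tool\n',np.round(E@T,4)); print('cam pos in tool',np.round(np.linalg.inv(E@T)[:3,3],4))
print('tips',proj(q,[(T@[0,y,0,1])[:3] for y in(-.047,.047,0)]))
# hook
f=lambda u,v:(150+u/6,140+v/6)
for nm,uv,z in [('lip L',f(84,530),.173),('lip R',f(122,533),.173),('bar start L',f(185,153),.165),('bar start R',f(228,158),.165),('plate L',f(135,185),.167),('plate R',f(275,230),.167),('baseTL',f(172,38),.01),('BR',f(340,445),.01),('TR',f(435,100),.01),('BL',f(80,375),.01)]:
    print(nm,np.round(onz(c,uv,z),4))
g=lambda u,v:(335+u/6,170+v/6)
for nm,uv,z in [('rTL',g(60,70),.031),('rTR',g(335,52),.031),('rBR',g(375,510),.031),('rBL',g(92,530),.031),('tab1',g(255,130),.15),('tab2',g(260,282),.15),('tab3',g(300,430),.15)]:
    print(nm,np.round(onz(c,uv,z),4))
```

```text
top pos [ 0.4987 -0.0388  1.4515]
side pos [0.2759 0.8087 1.101 ]
wrist pos [ 0.2675 -0.5968  0.3831]
tool axes cols
 [[ 0.955  0.296 -0.   ]
 [ 0.296 -0.955  0.001]
 [ 0.    -0.001 -1.   ]]
wrist ext in tool
 [[-1.000e-04  1.000e+00  6.000e-04  6.000e-04]
 [ 9.622e-01 -1.000e-04  2.723e-01 -2.710e-02]
 [ 2.723e-01  6.000e-04 -9.622e-01 -1.932e-01]
 [ 0.000e+00  0.000e+00  0.000e+00  1.000e+00]]
cam pos in tool [ 0.0787 -0.0005 -0.1785]
tips [[213.11862318 253.45237074]
 [356.40649042 253.47575453]
 [284.75255639 253.464061  ]]
lip L [0.5144 0.2431 0.173 ]
lip R [0.5129 0.2273 0.173 ]
bar start L [0.6721 0.2008 0.165 ]
bar start R [0.6696 0.1827 0.165 ]
plate L [0.6587 0.2216 0.167 ]
plate R [0.6386 0.163  0.167 ]
baseTL [0.7476 0.2352 0.01  ]
BR [0.5539 0.1584 0.01  ]
TR [0.7156 0.1114 0.01  ]
BL [0.5892 0.2802 0.01  ]
rTL [ 0.6357 -0.2296  0.031 ]
rTR [ 0.6414 -0.3566  0.031 ]
rBR [ 0.4303 -0.3685  0.031 ]
rBL [ 0.4236 -0.2387  0.031 ]
tab1 [ 0.5971 -0.2952  0.15  ]
tab2 [ 0.5328 -0.2955  0.15  ]
tab3 [ 0.4702 -0.3105  0.15  ]
```

Emit:
{"api": "send_rows", "payload": {"moves": [75,407,-209,-76,14.3,75,407,-209,-76,14.3,75,407,-209,-76,14.3,75,407,-209,-76,14.3,75,407,-209,-76,14.3,75,407,-209,-76,14.3,75,407,-209,-76,14.3,75,407,-209,-76,14.3,75,407,-209,-76,14.3,75,407,-209,-76,14.3,75,407,-209,-76,14.3,75,407,-209,-76,14.3]}}

```text
t: 1.15
position: [0.523, -0.2964, 0.2828]
orientation: [-3.14, -0.09, -0.004]
ft_force: [0.3, 0.5, 0.3]
opening: 0.8
```

```bash
cat >> h.py <<'E'
def snap(robot,name,fn):
    import pickle
    s=robot.read_state(); c=robot.calibration(name); im=robot.camera(name)[:,:,::-1].copy()
    cv2.imwrite('pics/'+fn+'.png',im); pickle.dump((s,c),open('pics/'+fn+'.pkl','wb'))
    return s,c,im
def load(fn):
    import pickle
    s,c=pickle.load(open('pics/'+fn+'.pkl','rb')); return s,c,cv2.imread('pics/'+fn+'.png')
def yaw(s):
    m=R.from_rotvec(s['orientation']).as_matrix(); return np.degrees(np.arctan2(m[1,0],m[0,0]))
E
python3 - <<'E'
from plant import robot
from h import *
s,c,im=snap(robot,'wrist','w1')
print(s['t'],s['position'],yaw(s),s['joint_pos'],s['ft_force'],s['opening'])
E
```

```text
1.15 [ 0.52301436 -0.29644778  0.28277159] 3.2836844731983845 [-0.70494442  0.07638679  1.6062528   0.00186945  1.45697249  0.80833035] [0.2566404  0.46733768 0.31947753] 0.7996479478896276
```

View pics/w1.png

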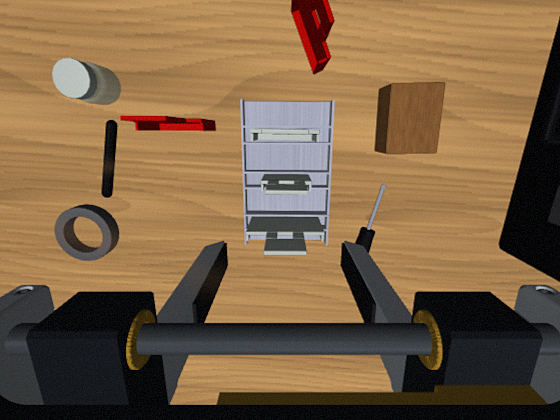

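Run:
```python
from h import *
s,c,im=load('w1')
cv2.imwrite('pics/w1z.png',cv2.resize(im[90:265,230:345],None,fx=3.4,fy=3.4,interpolation=2))
print(s['position'], proj(c,np.array([s['position']+[0,.0375,0],s['position']-[0,.0375,0]])))
```

```text
[ 0.52301436 -0.29644778  0.28277159] [[227.24864073 250.21296241]
 [341.41389186 256.2793078 ]]
```

View pics/w1z.png

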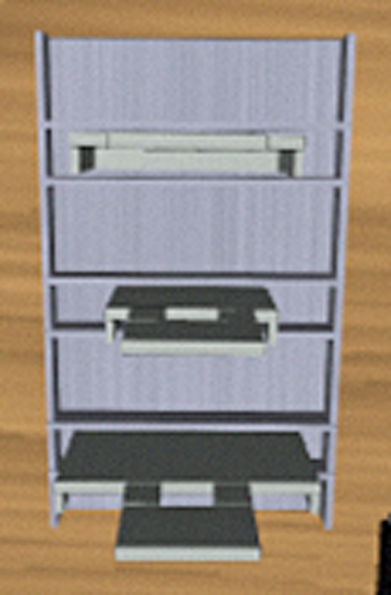

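Run:
```python
from h import *
s,c,im=load('w1')
f=lambda u,v:(230+u/3.4-0.35,90+v/3.4-.35)
T=R.from_rotvec(s['orientation']).as_matrix()
for nm,a,b,z in [('large tab',(116,553),(259,551),.160),('small tab',(121,347),(263,348),.140),('med body top?',(70,141),(304,141),.07),('med tab',(128,140),(248,140),.150),
 ('large body top',(56,483),(319,481),.088),('small body top',(106,310),(277,310),.068),('rackL',(40,35),(55,525),.031),('rackR',(351,35),(330,525),.031)]:
    A=onz(c,f(*a),z);B=onz(c,f(*b),z);m=(A+B)/2
    d=T.T@(m-s['position'])*1000
    print(nm,np.round(A,4),np.round(B,4),'w',np.round(np.linalg.norm(A-B)*1000,1),'ang',np.round(np.degrees(np.arctan2(*(B-A)[[0,1]]*[1,-1])),1),'mid',np.round(m,4),'tool',np.round(d,1))
```

```text
large tab [ 0.4693 -0.2768  0.16  ] [ 0.4727 -0.3232  0.16  ] w 46.5 ang 4.2 mid [ 0.471 -0.3    0.16 ] tool [-52.5   0.6 122.6]
small tab [ 0.5334 -0.2746  0.14  ] [ 0.5357 -0.321   0.14  ] w 46.5 ang 2.9 mid [ 0.5346 -0.2978  0.14  ] tool [ 11.1   2.1 142.8]
med body top? [ 0.5967 -0.2486  0.07  ] [ 0.6017 -0.3366  0.07  ] w 88.2 ang 3.3 mid [ 0.5992 -0.2926  0.07  ] tool [ 75.7   0.5 213. ]
med tab [ 0.5988 -0.2747  0.15  ] [ 0.6009 -0.3107  0.15  ] w 36.0 ang 3.3 mid [ 0.5998 -0.2927  0.15  ] tool [ 76.6   0.7 133. ]
large body top [ 0.4664 -0.2485  0.088 ] [ 0.4731 -0.352   0.088 ] w 103.8 ang 3.7 mid [ 0.4698 -0.3003  0.088 ] tool [-53.9   0.8 194.6]
small body top [ 0.5329 -0.2643  0.068 ] [ 0.5367 -0.332   0.068 ] w 67.8 ang 3.3 mid [ 0.5348 -0.2981  0.068 ] tool [ 11.1   2.4 214.8]
rackL [ 0.6368 -0.2311  0.031 ] [ 0.4253 -0.2419  0.031 ] w 211.7 ang -87.1 mid [ 0.5311 -0.2365  0.031 ] tool [ 10.8 -59.4 251.8]
rackR [ 0.644  -0.3564  0.031 ] [ 0.4326 -0.3683  0.031 ] w 211.7 ang -86.8 mid [ 0.5383 -0.3624  0.031 ] tool [ 10.8  66.7 251.8]
```

Run:
```python
from plant import robot
from h import *
s=robot.read_state();print(s['t'],s['position'],yaw(s),s['qd'])
```

```text
1.2 [ 0.52183992 -0.29775757  0.2821838 ] 3.245469686537657 [-0.0733809  -0.00198133  0.02760194 -0.02597319 -0.00672701 -0.03756793]
```

Emit:
{"api": "send_rows", "payload": {"moves": [75,-49,-2,60,0,75,-49,-2,90,0,75,-49,-2,100,0,75,-49,-2,120,0,75,-49,-2,140,0,75,-49,-2,152,0,75,-49,-2,152,0,75,-49,-2,152,0]}}

```text
t: 1.87
position: [0.4698, -0.3015, 0.1292]
orientation: [-3.14, -0.079, 0.001]
ft_force: [0.6, -0.8, 0.1]
opening: 0.796
```

Run:
```python
from plant import robot
from h import *
s,c,im=snap(robot,'wrist','w2');print(s['t'],s['position'],yaw(s),s['ft_force'])
```

```text
1.8667 [ 0.46983349 -0.30153854  0.12924598] 2.8899139354538104 [ 0.64326047 -0.81305303  0.11229415]
```

View pics/w2.png

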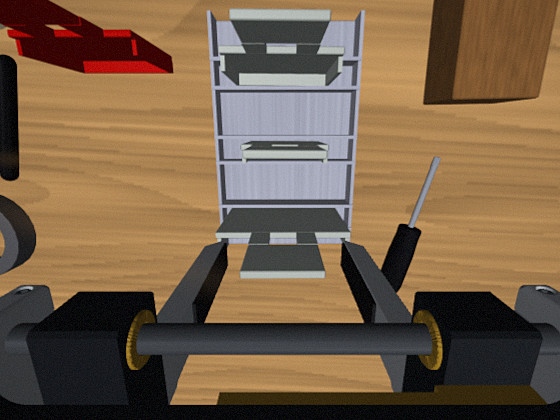

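Run:
```python
from h import *
s,c,im=load('w2')
for v in (271,274,277):print(onz(c,(283.5,v),.160))
print(onz(c,(283.5,12),.150),onz(c,(284,157),.140),onz(c,(284,149),.140))
```

```text
[ 0.47272639 -0.30082053  0.16      ]
[ 0.47089573 -0.30091212  0.16      ]
[ 0.46905377 -0.30100428  0.16      ]
[ 0.60061608 -0.29440093  0.15      ] [ 0.53302075 -0.29804361  0.14      ] [ 0.53742089 -0.29782141  0.14      ]
```

Emit:
{"api": "send_rows", "payload": {"moves": [35,0,0,0,0,35,0,0,0,0,35,0,0,0,0,35,0,0,0,0,35,0,0,0,0,35,0,0,-2,0,35,0,0,-6,0]}}

```text
t: 2.5
position: [0.4698, -0.3006, 0.1348]
orientation: [-3.139, -0.081, 0.002]
ft_force: [0.0, 0.4, -2.4]
opening: 0.507
```

Emit:
{"api": "send_rows", "payload": {"moves": [35,0,0,-25,0,35,0,0,-60,0,35,0,-10,-95,0,35,0,-35,-125,0,35,0,-70,-145,4,35,0,-108,-160,8,35,0,-147,-165,12,35,0,-187,-165,16,35,0,-227,-165,18.3,35,0,-267,-165,18.3,35,0,-307,-165,18.3,35,-2,-347,-165,18.3]}}

```text
t: 3.5
position: [0.4499, 0.0472, 0.3006]
orientation: [-3.113, 0.42, -0.001]
ft_force: [1.3, 0.8, -1.3]
opening: 0.51
```

Emit:
{"api": "send_rows", "payload": {"moves": [35,-10,-38,0,0,35,-25,-75,0,0,35,-40,-112,0,0,35,-52,-148,0,0,35,-62,-178,15,0,35,-66,-194,40,0,35,-66,-199,65,0,35,-66,-199,80,0,35,-66,-199,80,0,35,-66,-199,80,0]}}

```text
t: 4.33
position: [0.4391, 0.2545, 0.2199]
orientation: [3.113, -0.42, -0.003]
ft_force: [0.1, -0.8, -0.5]
opening: 0.508
```

Run:
```python
from plant import robot
from h import *
s,c,im=snap(robot,'wrist','w3');print(s['t'],s['position'],yaw(s),s['ft_force'],s['qd'].max(),s['joint_pos'])
```

```text
4.3333 [0.43912191 0.25453761 0.21993504] -15.355432710489294 [ 0.11148747 -0.76926387 -0.48442771] 0.0011548344926240112 [ 3.01666740e-01 -1.05950381e-01  1.90089856e+00 -9.18107502e-05
  1.34858033e+00  2.14048536e+00]
```

View pics/w3.png

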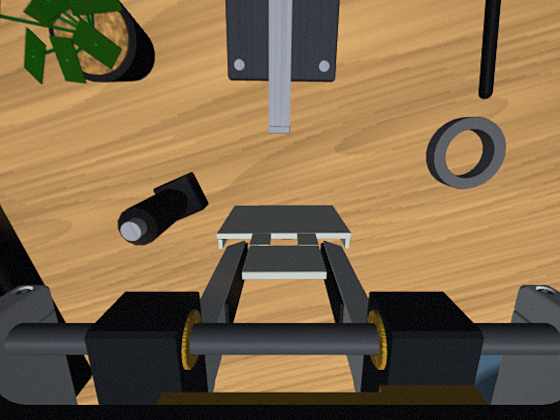

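```bash
cat > bar.py <<'E'
from h import *
import sys
fn=sys.argv[1]; r0,r1=int(sys.argv[2]),int(sys.argv[3])
s,c,im=load(fn); T=R.from_rotvec(s['orientation']).as_matrix()
g=cv2.GaussianBlur(cv2.cvtColor(im,cv2.COLOR_BGR2GRAY),(1,5),0).astype(float)
def edges(row,c0,c1):
    d=np.gradient(g[row,c0:c1]); 
    def sub(i): 
        a,b,e=[abs(d[i+k]) for k in(-1,0,1)]; den=a-2*b+e
        return c0+i+(0 if den==0 else .5*(a-e)/den)
    i=int(np.argmax(d[1:-1]))+1;j=int(np.argmin(d[1:-1]))+1
    return sub(i),sub(j)
P=[]
for r in range(r0,r1,6):
    L,Rr=edges(r,int(sys.argv[4]),int(sys.argv[5]))
    p=[T.T@(onz(c,(x,r),.165)-s['position'])*1000 for x in(L,Rr)]
    P.append([r,L,Rr,p[0][0],p[0][1],p[1][1],p[1][1]-p[0][1],(p[0][1]+p[1][1])/2])
P=np.array(P);print(np.round(P,2))
k=np.polyfit(P[:,3],P[:,7],1);res=P[:,7]-np.polyval(k,P[:,3]);ok=abs(res)<1
k=np.polyfit(P[ok,3],P[ok,7],1);print('slope deg',np.degrees(np.arctan(k[0])),'y at lip(x of first)',np.polyval(k,P[-1,3]),'y at x=0,200',np.polyval(k,[0,200]))
E
python3 bar.py w3 4 124 240 320
python3 - <<'E'
from h import *
s,c,im=load('w3'); T=R.from_rotvec(s['orientation']).as_matrix()
print(s['position'])
for nm,uv,z in [('lip front L',(268.5,133),.173),('lip front R',(289.5,133),.173),('lip back',(279,127),.173),('tabL',(243,275),.251),('tabR',(327,275),.251)]:
    print(nm,np.round(T.T@(onz(c,uv,z)-s['position'])*1000,1))
cv2.imwrite('pics/w3z.png',cv2.resize(im[100:290,200:360],None,fx=4,fy=3,interpolation=2))
E
```

```text
[[  4.   268.14 291.81 160.76 -10.93   5.3   16.23  -2.81]
 [ 10.   268.12 291.65 157.18 -11.     5.21  16.21  -2.89]
 [ 16.   268.16 291.5  153.57 -11.02   5.14  16.16  -2.94]
 [ 22.   268.15 291.26 149.92 -11.08   5.    16.08  -3.04]
 [ 28.   268.19 291.18 146.24 -11.11   4.97  16.08  -3.07]
 [ 34.   268.16 291.07 142.52 -11.18   4.92  16.1   -3.13]
 [ 40.   268.15 290.95 138.76 -11.24   4.86  16.1   -3.19]
 [ 46.   268.17 290.94 134.97 -11.29   4.87  16.16  -3.21]
 [ 52.   268.16 290.86 131.13 -11.35   4.84  16.19  -3.25]
 [ 58.   268.15 290.76 127.26 -11.42   4.8   16.21  -3.31]
 [ 64.   268.17 243.93 123.35 -11.46 -28.92 -17.46 -20.19]
 [ 70.   268.19 290.41 119.4  -11.5    4.59  16.09  -3.45]
 [ 76.   268.17 290.19 115.4  -11.58   4.46  16.03  -3.56]
 [ 82.   268.21 290.13 111.37 -11.6    4.43  16.04  -3.58]
 [ 88.   268.1  289.8  107.3  -11.75   4.21  15.96  -3.77]
 [ 94.   268.06 306.72 103.18 -11.84  16.75  28.59   2.45]
 [100.   270.21 289.5   99.02 -10.3    4.04  14.33  -3.13]
 [106.   268.28 289.5   94.81 -11.8    4.06  15.85  -3.87]
 [112.   268.17 289.75  90.56 -11.94   4.27  16.21  -3.84]
 [118.   270.94 273.08  86.27  -9.91  -8.29   1.61  -9.1 ]]
slope deg 0.9104030019083923 y at lip(x of first) -4.010734691473578 y at x=0,200 [-5.38164875 -2.2034753 ]
[0.43912191 0.25453761 0.21993504]
lip front L [ 75.4 -11.5  46.8]
lip front R [75.4  4.  46.8]
lip back [79.7 -3.7 46.8]
tabL [  0.5 -22.8 -31.1]
tabR [  0.5  23.7 -31. ]
```

View pics/w3z.png

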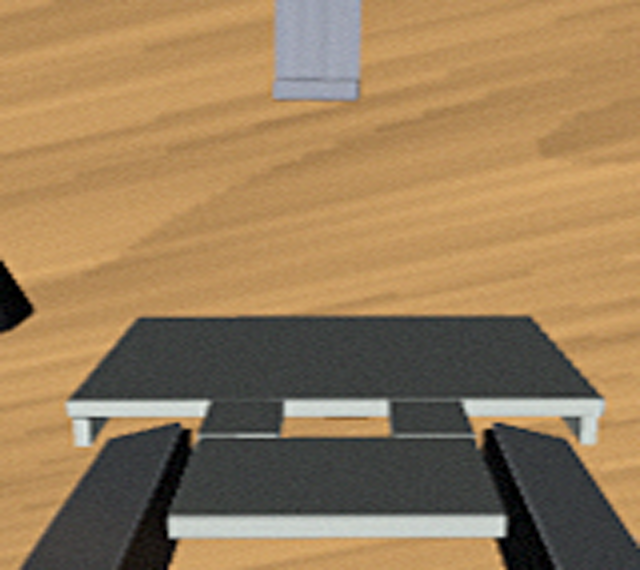

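Emit:
{"api": "send_rows", "payload": {"moves": [35,5,-3,10,0.9,35,20,-5.5,22,0.9,35,35,-5.2,30,0.9,35,45,-5,33,0.9,35,45,-5,33,0.9,35,45,-5,33,0.9,35,45,-5,33,0.9]}}

```text
t: 4.97
position: [0.4846, 0.2477, 0.1882]
orientation: [-3.109, 0.445, -0.001]
ft_force: [-0.0, 0.9, -1.6]
opening: 0.511
```

```bash
python3 - <<'E'
from plant import robot
from h import *
s,c,im=snap(robot,'wrist','w4');print(s['t'],s['position'],yaw(s),s['ft_force'],s['qd'].max())
E
python3 bar.py w4 4 190 250 310
```

```text
4.9667 [0.48456072 0.24772566 0.18824348] -16.28774780093303 [-0.01351705  0.91895012 -1.64901522] 0.00848297460238055
[[  4.   272.   299.06 149.78  -7.17   8.9   16.07   0.86]
 [ 10.   272.18 299.09 146.68  -7.1    8.96  16.05   0.93]
 [ 16.   272.2  298.91 143.55  -7.12   8.89  16.01   0.89]
 [ 22.   272.19 298.93 140.39  -7.16   8.95  16.11   0.9 ]
 [ 28.   272.34 298.94 137.19  -7.1    9.    16.1    0.95]
 [ 34.   272.54 298.9  133.97  -7.01   9.02  16.03   1.  ]
 [ 40.   272.52 298.71 130.72  -7.06   8.95  16.01   0.94]
 [ 46.   272.51 298.67 127.43  -7.1    8.97  16.07   0.93]
 [ 52.   272.68 298.72 124.11  -7.03   9.04  16.08   1.01]
 [ 58.   272.71 298.7  120.75  -7.05   9.08  16.13   1.01]
 [ 64.   272.71 298.31 117.37  -7.08   8.88  15.97   0.9 ]
 [ 70.   272.72 298.28 113.95  -7.11   8.91  16.02   0.9 ]
 [ 76.   272.86 298.32 110.49  -7.06   8.98  16.04   0.96]
 [ 82.   272.91 298.15 107.    -7.07   8.92  15.98   0.93]
 [ 88.   272.88 298.04 103.47  -7.12   8.89  16.01   0.89]
 [ 94.   272.89 298.04  99.91  -7.15   8.94  16.09   0.9 ]
 [100.   273.16 298.03  96.3   -7.01 
[... 255 characters left out ...]
4]
 [130.   273.3  286.5   77.72  -7.1    1.61   8.71  -2.75]
 [136.   272.88 286.25  73.89  -7.42   1.45   8.87  -2.98]
 [142.   288.92 296.83  70.01   3.24   8.52   5.28   5.88]
 [148.   273.74 297.79  66.09  -6.93   9.21  16.14   1.14]
 [154.   273.28 279.28  62.13  -7.27  -3.23   4.05  -5.25]
 [160.   288.3  297.07  58.12   2.88   8.83   5.95   5.85]
 [166.   288.79 285.83  54.07   3.22   1.21  -2.01   2.22]
 [172.   273.95 297.32  49.98  -6.93   9.1   16.03   1.08]
 [178.   274.08 272.    45.84  -6.88  -8.31  -1.44  -7.6 ]
 [184.   273.72 297.05  41.65  -7.17   9.01  16.17   0.92]]
slope deg -0.07570669753475731 y at lip(x of first) 1.045302510994721 y at x=0,200 [1.10033745 0.83607107]
```

View pics/w4.png

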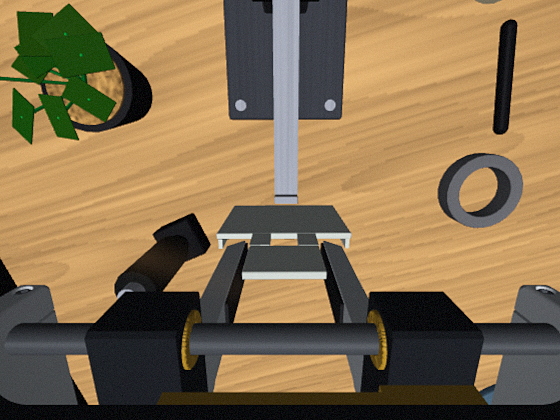

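Run:
```python
from h import *
s,c,im=load('w4'); T=R.from_rotvec(s['orientation']).as_matrix()
g=cv2.cvtColor(im,cv2.COLOR_BGR2GRAY).astype(int)
for r in (236,239,241,273,275):
    print(r,list(zip(range(212,222),g[r,212:222])) if r<238 else '', [ (i,g[r,i]) for i in range(236,256)] if r>270 else '')
    print([ (i,g[r,i]) for i in (range(344,356) if r<238 else range(318,334) if r>270 else range(264,304))])
```

```text
236 [(212, np.int64(147)), (213, np.int64(146)), (214, np.int64(145)), (215, np.int64(145)), (216, np.int64(165)), (217, np.int64(216)), (218, np.int64(223)), (219, np.int64(221)), (220, np.int64(217)), (221, np.int64(220))] 
[(344, np.int64(217)), (345, np.int64(215)), (346, np.int64(214)), (347, np.int64(219)), (348, np.int64(218)), (349, np.int64(219)), (350, np.int64(195)), (351, np.int64(173)), (352, np.int64(166)), (353, np.int64(174)), (354, np.int64(170)), (355, np.int64(171))]
239  
[(264, np.int64(74)), (265, np.int64(67)), (266, np.int64(67)), (267, np.int64(71)), (268, np.int64(66)), (269, np.int64(59)), (270, np.int64(90)), (271, np.int64(152)), (272, np.int64(172)), (273, np.int64(169)), (274, np.int64(162)), (275, np.int64(161)), (276, np.int64(159)), (277, np.int64(159)), (278, np.int64(162)), (279, np.int64(164)), (280, np.int64(159)), (281, np.int64(160)), (282, np.int64(158)), (283, np.int64(163)), (284, np.int64(140)), (285, np.int64(133)), (286, np.int64(134)), (287, np.int64(127)), (288, np.int64(130)), (289, np.int64(128)), (290, np.int64(124)), (291, np.int64(
[... 2002 characters left out ...]
4(18)), (240, np.int64(6)), (241, np.int64(37)), (242, np.int64(191)), (243, np.int64(221)), (244, np.int64(214)), (245, np.int64(217)), (246, np.int64(213)), (247, np.int64(212)), (248, np.int64(214)), (249, np.int64(216)), (250, np.int64(215)), (251, np.int64(213)), (252, np.int64(216)), (253, np.int64(214)), (254, np.int64(217)), (255, np.int64(216))]
[(318, np.int64(213)), (319, np.int64(213)), (320, np.int64(211)), (321, np.int64(218)), (322, np.int64(216)), (323, np.int64(215)), (324, np.int64(217)), (325, np.int64(221)), (326, np.int64(132)), (327, np.int64(16)), (328, np.int64(0)), (329, np.int64(15)), (330, np.int64(12)), (331, np.int64(15)), (332, np.int64(12)), (333, np.int64(0))]
```

Emit:
{"api": "send_rows", "payload": {"moves": [35,5,1.2,1,0,35,12,1.2,1,0,35,18,1.2,1,0,35,24,1.2,1,0,35,30,1.2,1,0,35,36,1.2,1,0,35,43,1.2,1,0,35,50,1.2,1,0,35,57,1.2,1,0,35,60,1.2,1,0,35,60,1.2,1,0]}}

```text
t: 5.93
position: [0.5424, 0.2293, 0.1864]
orientation: [3.11, -0.445, 0.0]
ft_force: [-0.3, 0.1, -1.5]
opening: 0.507
```

```bash
python3 - <<'E'
from plant import robot
from h import *
s,c,im=snap(robot,'wrist','w5');print(s['t'],s['position'],yaw(s),s['ft_force'],s['qd'].max())
snap(robot,'side','s5')
im=cv2.imread('pics/s5.png');cv2.imwrite('pics/s5z.png',cv2.resize(im[180:330,170:330],None,fx=4,fy=4,interpolation=2))
E
python3 bar.py w5 4 190 250 310
```

```text
5.9333 [0.54237199 0.22932113 0.18642264] -16.301627177991577 [-0.33360887  0.11688273 -1.47062018] 0.017395548366710166
[[ 4.0000e+00  2.6650e+02  2.6183e+02  1.4905e+02 -1.0330e+01 -1.3070e+01
  -2.7400e+00 -1.1700e+01]
 [ 1.0000e+01  2.6779e+02  2.5690e+02  1.4598e+02 -9.6200e+00 -1.6050e+01
  -6.4300e+00 -1.2830e+01]
 [ 1.6000e+01  2.5207e+02  2.5412e+02  1.4288e+02 -1.8990e+01 -1.7770e+01
   1.2200e+00 -1.8380e+01]
 [ 2.2000e+01  2.5217e+02  2.9605e+02  1.3975e+02 -1.9030e+01  7.1500e+00
   2.6170e+01 -5.9400e+00]
 [ 2.8000e+01  2.5704e+02  2.8995e+02  1.3659e+02 -1.6200e+01  3.5300e+00
   1.9730e+01 -6.3300e+00]
 [ 3.4000e+01  2.6967e+02  2.9609e+02  1.3340e+02 -8.6700e+00  7.2500e+00
   1.5920e+01 -7.1000e-01]
 [ 4.0000e+01  2.6968e+02  2.9609e+02  1.3018e+02 -8.7000e+00  7.2800e+00
   1.5990e+01 -7.1000e-01]
 [ 4.6000e+01  2.6969e+02  2.9608e+02  1.2692e+02 -8.7400e+00  7.3100e+00
   1.6060e+01 -7.1000e-01]
 [ 5.2000e+01  2.6982e+02  2.9608e+02  1.2363e+02 -8.7100e+00  7.3500e+00
   1.6060e+01 -6.8000e-01]
 [ 5.8000e+01  2.6991e+02  2.9609e+02  1.2031e+02 -8.6900e+00  7.3900e
[... 1562 characters left out ...]
.7116e+02  2.9506e+02  6.2250e+01 -8.6100e+00  7.3600e+00
   1.5970e+01 -6.2000e-01]
 [ 1.6000e+02  2.7115e+02  2.9504e+02  5.8280e+01 -8.6700e+00  7.3900e+00
   1.6050e+01 -6.4000e-01]
 [ 1.6600e+02  2.7145e+02  2.9502e+02  5.4270e+01 -8.5100e+00  7.4200e+00
   1.5920e+01 -5.5000e-01]
 [ 1.7200e+02  2.7152e+02  2.9508e+02  5.0210e+01 -8.5100e+00  7.5000e+00
   1.6010e+01 -5.1000e-01]
 [ 1.7800e+02  2.7117e+02  2.8419e+02  4.6110e+01 -8.8000e+00  1.0000e-01
   8.9000e+00 -4.3500e+00]
 [ 1.8400e+02  2.7157e+02  2.8410e+02  4.1970e+01 -8.5700e+00  4.0000e-02
   8.6100e+00 -4.2700e+00]]
slope deg -3.973929257794634 y at lip(x of first) 0.9710541069812915 y at x=0,200 [  3.88638836 -10.00752788]
```

View pics/w5.png

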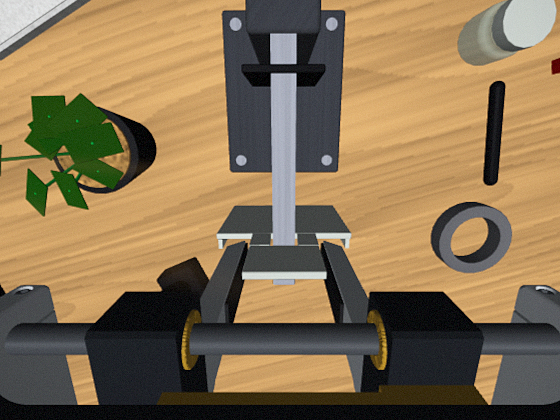

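View pics/s5z.png

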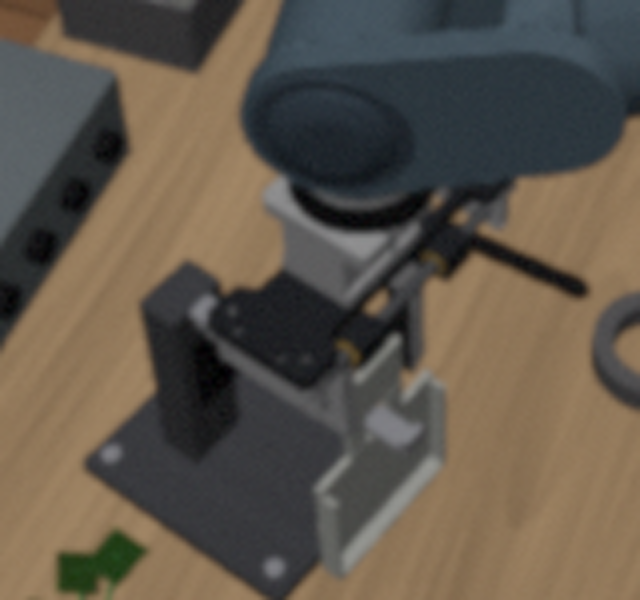

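Run:
```python
from h import *
s,c,im=load('w5'); T=R.from_rotvec(s['orientation']).as_matrix()
for r,z in [(64,.167),(66,.167),(69,.167),(84,.105),(86,.105),(34,.165),(32,.167),(281,.173),(285,.159)]:
    print(r,z,np.round(T.T@(onz(c,(284,r),z)-s['position'])*1000,1))
cv2.imwrite('pics/w5z.png',cv2.resize(im[0:110,220:350],None,fx=5,fy=5,interpolation=2))
```

```text
64 0.167 [116.6  -0.   19.4]
66 0.167 [115.5  -0.   19.4]
69 0.167 [113.8  -0.   19.4]
84 0.105 [113.7  -0.   81.4]
86 0.105 [112.1  -0.   81.4]
34 0.165 [133.4  -0.   21.4]
32 0.167 [133.9  -0.   19.4]
281 0.173 [-27.8  -0.   13.4]
285 0.159 [-39.   -0.   27.4]
```

View pics/w5z.png

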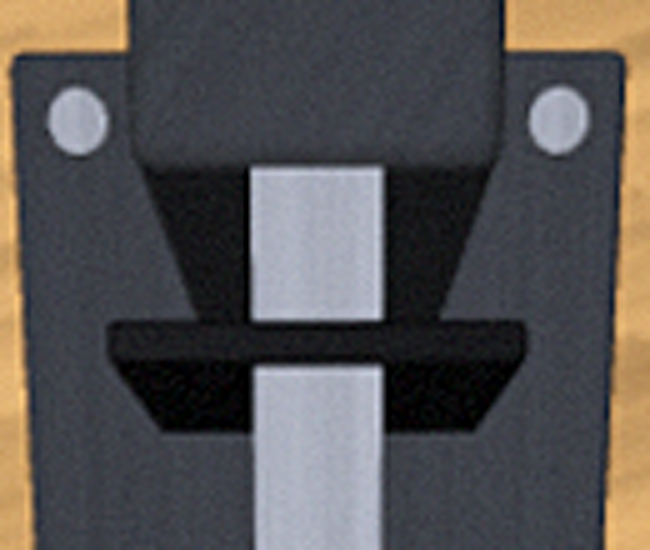

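Emit:
{"api": "send_rows", "payload": {"moves": [35,5,0,0,0,35,15,0,0,0,35,28,0,0,0,35,42,0,0,0,35,56,0,0,0,35,70,0,0,0,35,82,0,2,0,35,92,0,4,0,35,98,0,6,0,35,100,0,8,0,35,100,0,10,0,35,100,0,11,0]}}

```text
t: 7.03
position: [0.6372, 0.2017, 0.1748]
orientation: [3.11, -0.444, -0.002]
ft_force: [0.3, -0.2, -0.8]
opening: 0.508
```

Emit:
{"api": "send_rows", "payload": {"moves": [35,0,0,1,0,35,0,0,1.5,0,35,0,0,1.5,0]}}

```text
t: 7.28
position: [0.6374, 0.2018, 0.1748]
orientation: [3.11, -0.444, 0.0]
ft_force: [-2.3, -0.6, 3.0]
opening: 0.507
```

Emit:
{"api": "send_rows", "payload": {"moves": [64,0,0,0,0,64,0,0,0,0,64,0,0,0,0,64,0,0,0,0]}}

```text
t: 7.62
position: [0.6377, 0.2017, 0.1739]
orientation: [-3.11, 0.444, -0.0]
ft_force: [0.1, 0.2, -0.7]
opening: 0.679
```

Run:
```python
from plant import robot
from h import *
s,c,im=snap(robot,'wrist','w6');print(s['t'],s['position'],yaw(s),s['ft_force'],s['opening'])
```

```text
7.6167 [0.63773071 0.20170855 0.17388685] -16.26155791669727 [ 0.10759738  0.18757658 -0.67332578] 0.6789078483081258
```

View pics/w6.png

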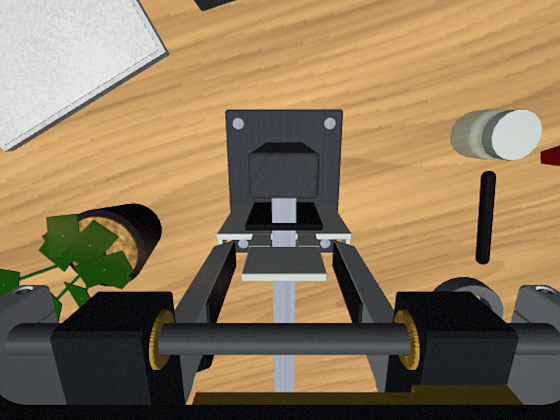

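Emit:
{"api": "send_rows", "payload": {"moves": [64,0,0,-20,0,64,0,0,-48,0,64,0,0,-50,0,24,-20,0,-50,0,24,-30,0,-50,0,24,-30,0,-50,0,24,-30,0,-30,0,24,-30,0,-5,0,24,-30,0,13,0,24,-28,0,19,0,24,-22,0,19,0,24,-17,0,19,0]}}

```text
t: 8.67
position: [0.6223, 0.2062, 0.1552]
orientation: [-3.11, 0.444, -0.001]
ft_force: [0.6, -0.8, -0.5]
opening: 0.253
```

Run:
```python
from plant import robot
from h import *
s,c,im=snap(robot,'wrist','w7');print(s['t'],s['position'],yaw(s),s['ft_force'],s['opening'])
```

```text
8.6667 [0.62227826 0.20617323 0.15523585] -16.266309266318405 [ 0.57552882 -0.75616552 -0.51087397] 0.2527997733526772
```

View pics/w7.png

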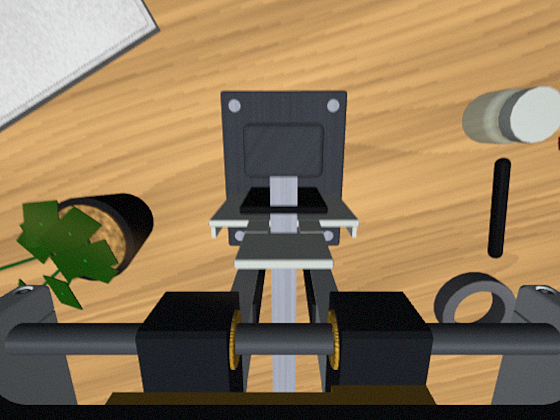

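Emit:
{"api": "send_rows", "payload": {"moves": [24,2,0,0,0,24,4,0,0,0,24,6,0,0,0,24,8,0,0,0,24,9,0,0,0,24,10,0,0,0,24,11,0,0,0,24,12,0,0,0,24,12,0,0,0]}}

```text
t: 9.47
position: [0.633, 0.203, 0.1549]
orientation: [-3.11, 0.444, -0.0]
ft_force: [-1.3, 0.5, 1.8]
opening: 0.255
```

Emit:
{"api": "send_rows", "payload": {"moves": [24,0.5,0,0,0,24,1,0,0,0,24,1,0,0,0]}}

```text
t: 9.72
position: [0.6339, 0.2027, 0.1549]
orientation: [3.11, -0.444, 0.0]
ft_force: [-1.3, 1.7, 2.3]
opening: 0.257
```

Emit:
{"api": "send_rows", "payload": {"moves": [24,0.5,0,0,0,24,1,0,0,0,24,1,0,0,0]}}

```text
t: 9.97
position: [0.6349, 0.2024, 0.1549]
orientation: [3.11, -0.444, 0.0]
ft_force: [-1.5, 0.2, 1.6]
opening: 0.255
```

Run:
```python
from plant import robot
from h import *
s,c,im=snap(robot,'wrist','w8');print(s['t'],s['position'],yaw(s),s['ft_force'],s['opening'])
cv2.imwrite('pics/w8z.png',cv2.resize(im[80:290,200:370],None,fx=3.5,fy=2.8,interpolation=2))
```

```text
9.9667 [0.63487482 0.20239177 0.15492673] -16.267586070446804 [-1.45871481  0.18381196  1.64616878] 0.2545790177335421
```

View pics/w8z.png

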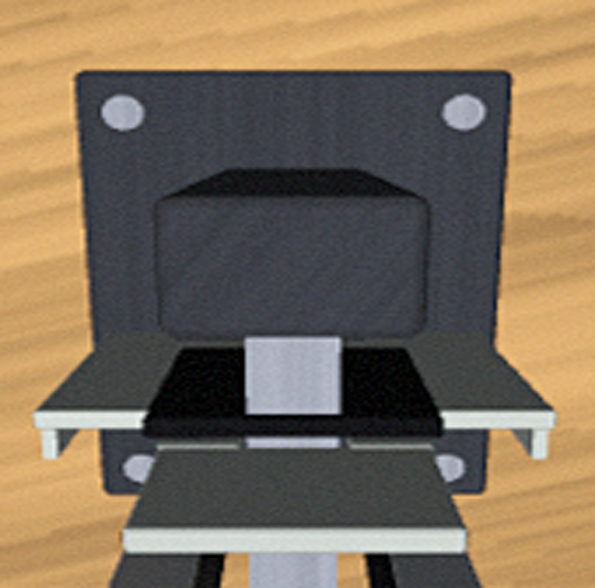

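Emit:
{"api": "send_rows", "payload": {"moves": [24,0.5,0,0,0,24,1,0,0,0,24,1.5,0,0,0,24,1.5,0,0,0]}}

```text
t: 10.35
position: [0.6364, 0.2019, 0.1549]
orientation: [3.11, -0.445, 0.0]
ft_force: [-1.4, -0.2, 1.4]
opening: 0.256
```

Emit:
{"api": "send_rows", "payload": {"moves": [24,0.5,0,0,0,24,0.5,0,0,0]}}

```text
t: 10.52
position: [0.6368, 0.2018, 0.1549]
orientation: [3.11, -0.445, 0.0]
ft_force: [-1.2, 0.0, 0.6]
opening: 0.258
```

Emit:
{"api": "send_rows", "payload": {"moves": [24,0.5,0,0,0,24,0.5,0,0,0]}}

```text
t: 10.68
position: [0.6371, 0.2018, 0.1549]
orientation: [3.11, -0.444, -0.001]
ft_force: [-1.2, 0.3, 1.5]
opening: 0.252
```

Emit:
{"api": "send_rows", "payload": {"moves": [24,0.5,0,0,0,24,0.5,0,0,0]}}

```text
t: 10.85
position: [0.6371, 0.2017, 0.1549]
orientation: [3.11, -0.444, -0.002]
ft_force: [-4.9, 0.4, 3.4]
opening: 0.256
```

Emit:
{"api": "send_rows", "payload": {"moves": [24,0.5,0,0,0,24,0.5,0,0,0]}}

```text
t: 11.02
position: [0.6371, 0.2018, 0.1549]
orientation: [3.11, -0.444, -0.004]
ft_force: [-6.3, 0.7, 3.8]
opening: 0.257
```

Emit:
{"api": "send_rows", "payload": {"moves": [24,0.5,0,0,0,24,0.5,0,0,0]}}

```text
t: 11.18
position: [0.6371, 0.2017, 0.1549]
orientation: [3.11, -0.444, -0.006]
ft_force: [-8.5, 0.3, 4.9]
opening: 0.255
```

Emit:
{"api": "send_rows", "payload": {"moves": [24,-4,0,0,0,24,-12,0,0,0,24,-18,0,-10,0,24,-22,0,-35,0,24,-26,0,-65,0,24,-26,0,-75,0,24,-26,0,-75,0]}}

```text
t: 11.77
position: [0.6157, 0.2091, 0.2347]
orientation: [-3.108, 0.444, -0.013]
ft_force: [0.2, -0.3, 0.3]
opening: 0.252
```

Run:
```python
from plant import robot
from h import *
s,c,im=snap(robot,'wrist','w9');print(s['t'],s['position'],yaw(s),s['ft_force'],s['opening'])
cv2.imwrite('pics/w9z.png',cv2.resize(im[100:290,200:370],None,fx=3.5,fy=3,interpolation=2))
```

```text
11.7667 [0.61568549 0.20907474 0.23467328] -16.248418157551754 [ 0.19375984 -0.33598496  0.3139005 ] 0.25184422445550253
```

View pics/w9z.png

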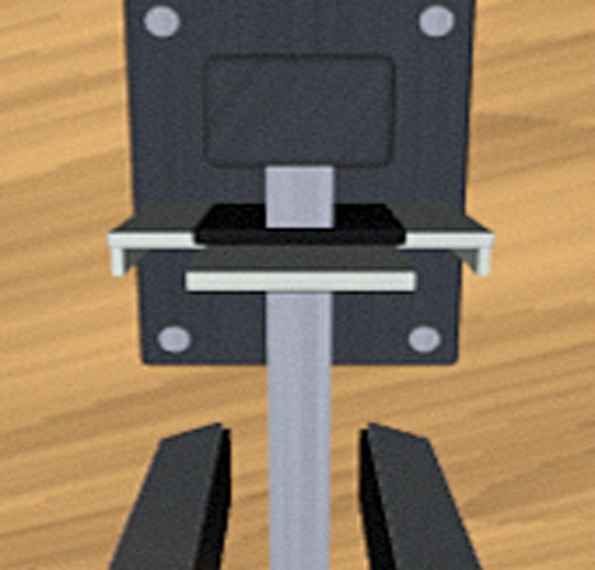

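Emit:
{"api": "send_rows", "payload": {"moves": [75,0,15,-10,0,75,10,50,-10,-2,75,20,90,-10,-6,75,30,130,-10,-10,75,40,169,-10,-14,75,50,208,-10,-18,75,60,247,-10,-19.5,75,70,286,-10,-19.5,75,81,325,-10,-19.5,75,92,364,-10,-19.5,75,103,403,-10,-19.5,75,113,440,-10,-19.5]}}

```text
t: 12.82
position: [0.5976, -0.2474, 0.2372]
orientation: [-3.139, -0.087, 0.005]
ft_force: [0.0, 0.1, -0.0]
opening: 0.798
```

Run:
```python
from plant import robot
from h import *
s=robot.read_state();print(s['t'],s['position'],yaw(s),s['ft_force'],s['opening'],s['qd'])
```

```text
12.8167 [ 0.59762917 -0.24738112  0.23720614] 3.1902103647621423 [ 0.01318531  0.10736394 -0.02287757] 0.7981929407692735 [-0.62491653  0.36398311 -0.42141495  0.00381696  0.05606842 -0.6204923 ]
```

Emit:
{"api": "send_rows", "payload": {"moves": [75,-1,25,0,0,75,-2,42,10,0,75,-2,48,40,0,75,-2,48,68,0,75,-2,48,70,0,75,-2,48,70,0]}}

```text
t: 13.32
position: [0.5978, -0.2917, 0.1658]
orientation: [-3.136, -0.089, 0.009]
ft_force: [0.1, -1.5, 0.6]
opening: 0.802
```

```bash
cat > tab.py <<'E'
from plant import robot
from h import *
import sys
fn=sys.argv[1];z=float(sys.argv[2])
s,c,im=snap(robot,'wrist',fn);print(s['t'],s['position'],yaw(s),s['ft_force'],np.abs(s['qd']).max())
T=R.from_rotvec(s['orientation']).as_matrix()
g=cv2.cvtColor(im,cv2.COLOR_BGR2GRAY)
m=((g>185)).astype(np.uint8); m[:225]=0; m[320:]=0; m[:,:225]=0;m[:,345:]=0
n,l,st,ce=cv2.connectedComponentsWithStats(m)
for i in range(1,n):
    if st[i,4]>60:
        x,y,w,h=st[i,:4]; a=onz(c,(x-.5,ce[i][1]),z);b=onz(c,(x+w-.5,ce[i][1]),z)
        print(st[i],'w',np.linalg.norm(a-b)*1000,'tool',np.round(T.T@((a+b)/2-s['position'])*1000,1))
E
python3 tab.py w10 .150
```

```text
13.3167 [ 0.59778794 -0.29172067  0.16578339] 3.2569280289645466 [ 0.0571973  -1.51835361  0.56921339] 0.06465864946712954
[254 238  66   7 316] w 46.53711763980215 tool [ 2.5  1.4 15.8]
[233 250  72  16 115] w 51.355043071005674 tool [ -5.7 -11.4  15.9]
[279 273  19   5  77] w 13.867141998670578 tool [-23.8   2.6  15.9]
[260 311  58   5 199] w 44.08217444944174 tool [-55.8   3.1  16.1]
[236 316  36   4  70] w 27.53018615896359 tool [-59.7 -23.7  16.2]
```

View pics/w10.png

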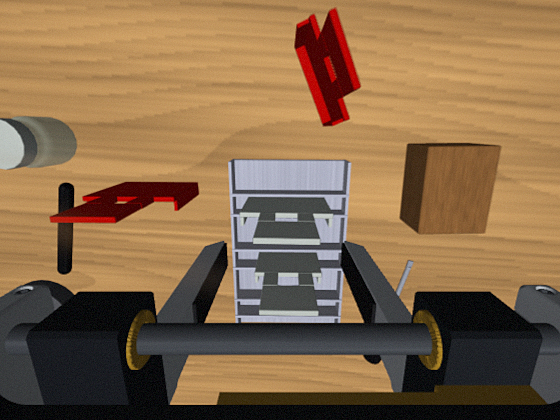

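Emit:
{"api": "send_rows", "payload": {"moves": [75,0.5,0,15,0,75,0.5,0,35,0,75,0.5,0,48,0,75,0.5,0,51,0,75,0.5,0,51,0,35,0.5,0,51,0,35,0.5,0,51,0,35,0.5,0,51,0,35,0.5,0,51,0,35,0.5,0,51,0,35,0.5,0,49,0,35,0.5,0,45,0]}}

```text
t: 14.37
position: [0.5996, -0.2931, 0.1243]
orientation: [-3.139, -0.089, 0.002]
ft_force: [0.1, 0.5, -1.5]
opening: 0.51
```

Emit:
{"api": "send_rows", "payload": {"moves": [35,0,0,-20,0,35,0,0,-55,0,35,0,0,-95,0,35,0,0,-132,0,35,-2,-10,-160,0,35,-8,-40,-175,3,35,-16,-76,-175,8,35,-25,-114,-175,13,35,-34,-152,-175,18,35,-43,-191,-175,19.5,35,-52,-230,-175,19.5,35,-61,-270,-175,19.5]}}

```text
t: 15.37
position: [0.5229, -0.0257, 0.3]
orientation: [-3.11, 0.446, -0.0]
ft_force: [0.6, 0.6, -1.7]
opening: 0.51
```

Emit:
{"api": "send_rows", "payload": {"moves": [35,-20,-32,0,0,35,-40,-66,0,0,35,-60,-100,0,0,35,-81,-134,0,0,35,-102,-168,0,0,35,-123,-202,0,0,35,-141,-232,5,0,35,-152,-249,25,0,35,-154,-251.5,60,0,35,-154,-251.5,93,0,35,-154,-251.5,110,0,35,-154,-251.5,113,0]}}

```text
t: 16.37
position: [0.4435, 0.2566, 0.1826]
orientation: [3.107, -0.443, -0.012]
ft_force: [0.6, 0.2, -1.3]
opening: 0.508
```

Emit:
{"api": "send_rows", "payload": {"moves": [35,20,0,0,0,35,40,0,0,0,35,40,0,0,0,35,40,0,0,0]}}

```text
t: 16.7
position: [0.4862, 0.2459, 0.1884]
orientation: [-3.109, 0.446, -0.003]
ft_force: [0.2, 0.3, -1.3]
opening: 0.506
```

```bash
python3 tab.py w11 .2177; python3 bar.py w11 4 190 250 310 | awk 'NR%3==0||/slope/'
python3 - <<'E'
from h import *
s,c,im=load('w11');g=cv2.cvtColor(im,cv2.COLOR_BGR2GRAY).astype(int)
for r in (239,241): print([(i,g[r,i]) for i in list(range(267,274))+list(range(294,301))])
d=np.array([.96,-.28]);n=np.array([.28,.96]);p=s['position'][:2]-[.54237,.22932];print(p@d*1000,p@n*1000)
E
```

```text
16.7 [0.48615555 0.24588115 0.1884465 ] -16.338248061222405 [ 0.24701566  0.34061397 -1.25622165] 0.028985673554534755
[228 233  24  12 152] w 12.946463080833274 tool [ 22.7 -24.1 -29.2]
[271 234  26   5 129] w 14.017816805792215 tool [ 22.8  -0.3 -29.2]
[316 234  23  10 141] w 12.408302115028668 tool [ 22.3  23.1 -29.2]
[242 272  84   8 563] w 47.117489480736566 tool [ -0.8  -0.3 -29.3]
 [ 1.0000e+01  2.6972e+02  2.9671e+02  1.4671e+02 -8.5600e+00  7.5600e+00
   1.6130e+01 -5.3000e-01]
 [ 2.8000e+01  2.6990e+02  2.9627e+02  1.3721e+02 -8.5800e+00  7.4000e+00
  -1.5970e+01 -5.2000e-01]
 [ 4.6000e+01  2.7022e+02  2.9618e+02  1.2743e+02 -8.5100e+00  7.4600e+00
   1.6000e+01 -5.8000e-01]
 [ 6.4000e+01  2.7055e+02  2.9604e+02  1.1736e+02 -8.4300e+00  7.4800e+00
   1.6030e+01 -5.1000e-01]
 [ 8.2000e+01  2.7074e+02  2.9595e+02  1.0698e+02 -8.4400e+00  7.5400e+00
   1.6040e+01 -4.6000e-01]
 [ 1.0000e+02  2.7093e+02  2.9592e+02  9.6270e+01 -8.4500e+00  7.6400e+00
   1.6170e+01 -4.1000e-01]
 [ 1.1800e+02  2.7117e+02  2.9567e+02  8.5230e+01 -8.4200e+00  7.6000e+00
   8.8200e+00 -4.1100e+00]
 [
[... 355 characters left out ...]
.13750608183238922 y at x=0,200 [ 0.03955129 -0.81234697]
[(267, np.int64(61)), (268, np.int64(72)), (269, np.int64(61)), (270, np.int64(95)), (271, np.int64(159)), (272, np.int64(167)), (273, np.int64(164)), (294, np.int64(168)), (295, np.int64(172)), (296, np.int64(146)), (297, np.int64(100)), (298, np.int64(70)), (299, np.int64(62)), (300, np.int64(66))]
[(267, np.int64(71)), (268, np.int64(68)), (269, np.int64(61)), (270, np.int64(118)), (271, np.int64(171)), (272, np.int64(173)), (273, np.int64(170)), (294, np.int64(154)), (295, np.int64(150)), (296, np.int64(154)), (297, np.int64(119)), (298, np.int64(68)), (299, np.int64(63)), (300, np.int64(67))]
-58.60299560852696 0.1586604550420194
```

View pics/w11.png

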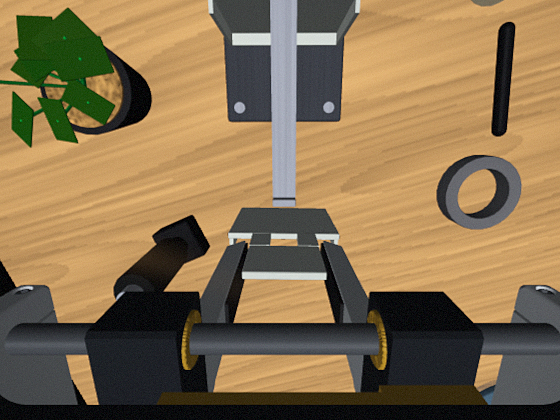

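Emit:
{"api": "send_rows", "payload": {"moves": [35,5,0,0,0,35,12,0,0,0,35,20,0,0,0,35,28,0,0,0,35,36,0,0,0,35,44,0,0,0,35,53,0,0,0,35,64,0,0,0,35,76,0,0,0,35,88,0,0,0,35,100,0,0,0]}}

```text
t: 17.67
position: [0.5823, 0.2176, 0.1869]
orientation: [3.11, -0.445, 0.0]
ft_force: [-0.1, 0.9, -1.7]
opening: 0.508
```

Emit:
{"api": "send_rows", "payload": {"moves": [35,12,0,0,0,35,24,0,0,0,35,36,0,2,0,35,45,0,4,0,35,48,0,7,0,35,48,0,10,0,35,48,0,12,0,35,48,0,13,0,35,48,0,13.5,0,35,48,0,13.5,0]}}

```text
t: 18.5
position: [0.6269, 0.2045, 0.1746]
orientation: [3.11, -0.444, 0.001]
ft_force: [-2.9, -3.1, 4.8]
opening: 0.506
```

```bash
python3 tab.py w12 .21|head -1
```

```text
18.5 [0.62691852 0.20452038 0.17455812] -16.24040520787321 [-2.85829907 -3.13836967  4.81297971] 0.002264518081402529
```

View pics/w12.png

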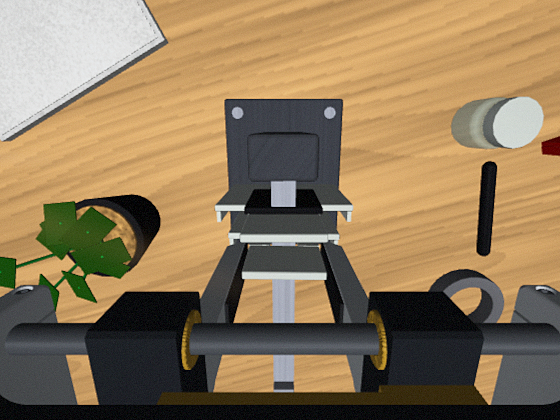

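Emit:
{"api": "send_rows", "payload": {"moves": [64,0,0,0,0,64,0,0,0,0,64,0,0,0,0,64,0,0,-10,0,64,0,0,-30,0,64,0,0,-50,0,64,-5,0,-50,0,24,-25,0,-50,0,24,-32,0,-50,0,24,-32,0,-45,0,24,-32,0,-40,0]}}

```text
t: 19.47
position: [0.5961, 0.2137, 0.2128]
orientation: [3.11, -0.444, 0.0]
ft_force: [-0.1, 0.2, -0.3]
opening: 0.437
```

```bash
python3 tab.py w13 .205|head -1
```

```text
19.4667 [0.59609509 0.21370063 0.21277016] -16.23576821712071 [-0.10021179  0.1864009  -0.28405743] 0.10291634798046162
```

View pics/w13.png

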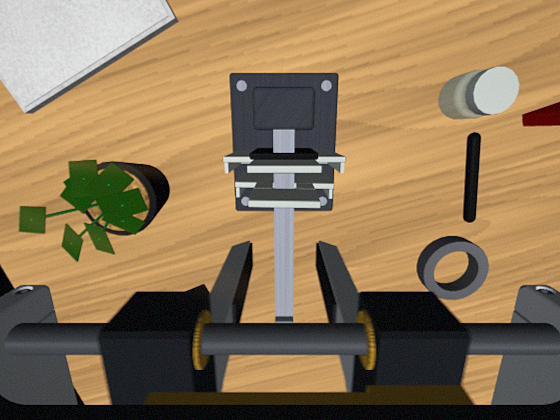

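Emit:
{"api": "send_rows", "payload": {"moves": [24,0,0,0,0,24,0,0,20,0,24,0,0,45,0,24,0,0,58,0,24,5,0,58,0,24,12,0,58,0,24,18,0,58,0,24,21,0,58,0,24,23,0,58,0,24,25,0,58,0,24,27,0,58,0,24,28,0,58,0]}}

```text
t: 20.52
position: [0.6235, 0.2059, 0.156]
orientation: [-3.11, 0.444, -0.001]
ft_force: [-1.5, 0.7, 2.0]
opening: 0.255
```

Emit:
{"api": "send_rows", "payload": {"moves": [24,1,0,0,0,24,2,0,0,0,24,3,0,0,0,24,3,0,0,0]}}

```text
t: 20.85
position: [0.6262, 0.2049, 0.1555]
orientation: [-3.11, 0.444, -0.0]
ft_force: [-1.2, -0.1, 0.8]
opening: 0.258
```

```bash
python3 tab.py w14 .205|head -1;python3 - <<'E'
from h import *
s,c,im=load('w14');cv2.imwrite('pics/w14z.png',cv2.resize(im[80:290,200:370],None,fx=3.5,fy=2.8,interpolation=2))
E
```

```text
20.85 [0.62619445 0.20491369 0.15546683] -16.2623727545472 [-1.18922572 -0.11958998  0.82415847] 0.007066685448615998
```

View pics/w14z.png

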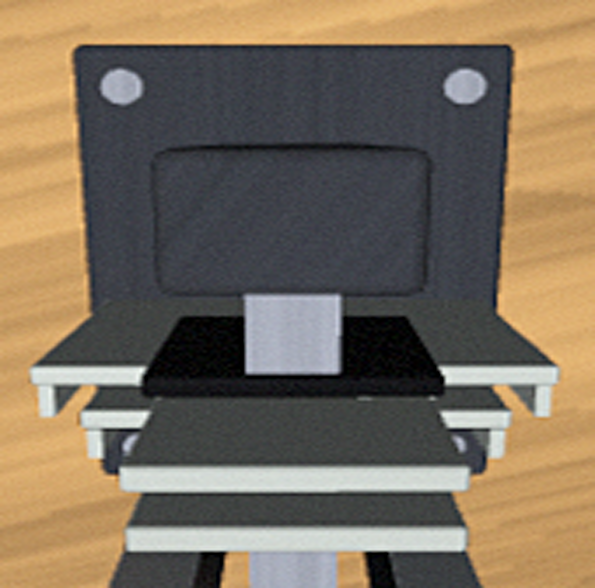

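Emit:
{"api": "send_rows", "payload": {"moves": [24,1,0,0,0,24,2,0,0,0,24,3,0,0,0,24,4,0,0,0,24,4,0,0,0]}}

```text
t: 21.32
position: [0.6302, 0.2036, 0.1554]
orientation: [3.11, -0.445, 0.0]
ft_force: [-1.1, 0.2, 0.2]
opening: 0.254
```

Emit:
{"api": "send_rows", "payload": {"moves": [24,0.5,0,0,0,24,1,0,0,0,24,1,0,0,0]}}

```text
t: 21.57
position: [0.631, 0.2034, 0.1554]
orientation: [3.11, -0.445, 0.0]
ft_force: [-1.7, -0.4, 1.5]
opening: 0.255
```

Emit:
{"api": "send_rows", "payload": {"moves": [24,0.5,0,0,0,24,0.5,0,0,0]}}

```text
t: 21.73
position: [0.6314, 0.2033, 0.1554]
orientation: [3.11, -0.444, 0.0]
ft_force: [-0.4, 1.0, 0.8]
opening: 0.257
```

Emit:
{"api": "send_rows", "payload": {"moves": [24,0.5,0,0,0,24,0.5,0,0,0]}}

```text
t: 21.9
position: [0.6319, 0.2032, 0.1554]
orientation: [3.11, -0.444, 0.0]
ft_force: [-2.1, 0.3, 0.1]
opening: 0.254
```

Emit:
{"api": "send_rows", "payload": {"moves": [24,0.5,0,0,0,24,0.5,0,0,0]}}

```text
t: 22.07
position: [0.6323, 0.2031, 0.1554]
orientation: [-3.11, 0.444, 0.0]
ft_force: [-1.1, 0.6, -0.1]
opening: 0.257
```

Emit:
{"api": "send_rows", "payload": {"moves": [24,0.5,0,0,0,24,0.5,0,0,0]}}

```text
t: 22.23
position: [0.6323, 0.2031, 0.1554]
orientation: [3.11, -0.444, -0.002]
ft_force: [-4.3, 1.2, 2.2]
opening: 0.257
```

Emit:
{"api": "send_rows", "payload": {"moves": [24,0.5,0,0,0,24,0.5,0,0,0]}}

```text
t: 22.4
position: [0.6323, 0.203, 0.1554]
orientation: [3.11, -0.444, -0.004]
ft_force: [-6.3, 1.1, 2.8]
opening: 0.254
```

Emit:
{"api": "send_rows", "payload": {"moves": [24,-4,0,0,0,24,-12,0,0,0,24,-20,0,-10,0,24,-24,0,-35,0,24,-24,0,-65,0,24,-24,0,-80,0]}}

```text
t: 22.9
position: [0.6111, 0.21, 0.2402]
orientation: [-3.109, 0.443, -0.009]
ft_force: [0.2, 0.2, 0.4]
opening: 0.255
```

```bash
python3 tab.py w15 .205|head -1;python3 - <<'E'
from h import *
s,c,im=load('w15');cv2.imwrite('pics/w15z.png',cv2.resize(im[80:290,200:370],None,fx=3.5,fy=2.8,interpolation=2))
E
```

```text
22.9 [0.61107374 0.21002223 0.24015731] -16.23840528885649 [0.18201537 0.20066479 0.43668817] 0.2825555148054391
```

View pics/w15z.png

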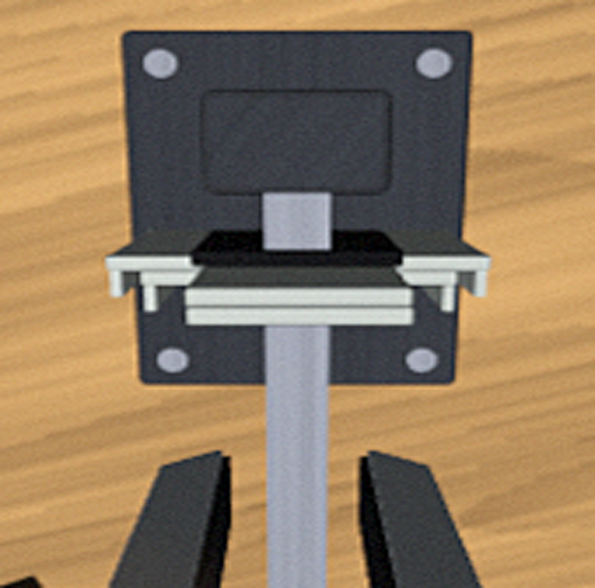

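Emit:
{"api": "send_rows", "payload": {"moves": [75,0,15,-5,0,75,5,50,-5,-2,75,10,90,-5,-6,75,15,130,-5,-10,75,21,170,-5,-14,75,27,210,-5,-18,75,33,250,-5,-19.5,75,39,290,-5,-19.5,75,45,330,-5,-19.5,75,51,370,-5,-19.5,75,57,410,-5,-19.5,75,62,450,-5,-19.5]}}

```text
t: 23.95
position: [0.5416, -0.2418, 0.2391]
orientation: [-3.139, -0.088, 0.003]
ft_force: [0.9, 0.5, -0.5]
opening: 0.798
```

Emit:
{"api": "send_rows", "payload": {"moves": [75,-6,30,0,0,75,-11,52,10,0,75,-12.5,57.5,45,0,75,-12.5,57.5,80,0,75,-12.5,57.5,85,0,75,-12.5,57.5,85,0,75,-12.5,57.5,85,0]}}

```text
t: 24.53
position: [0.5344, -0.2979, 0.1561]
orientation: [3.14, 0.089, 0.0]
ft_force: [-1.0, 0.4, -0.3]
opening: 0.797
```

```bash
python3 tab.py w16 .140
```

```text
24.5333 [ 0.53435947 -0.29793519  0.15609318] 3.244092495444991 [-0.96878608  0.36130685 -0.31360402] 0.04278299867986348
[253 241  65   5 215] w 46.0249099558358 tool [ 0.5  0.4 16.1]
```

View pics/w16.png

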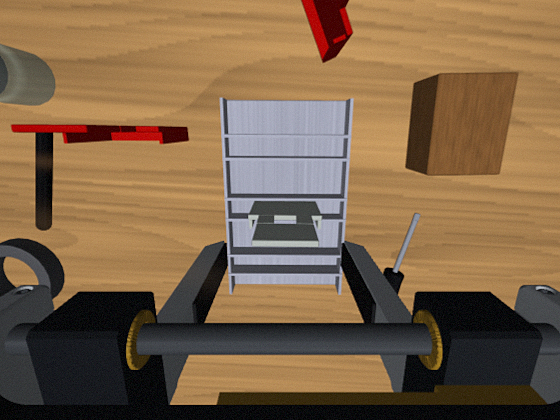

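Emit:
{"api": "send_rows", "payload": {"moves": [75,0.5,0,15,0,75,0.5,0,35,0,75,0.5,0,46,0,75,0.5,0,46,0,75,0.5,0,46,0,35,0.5,0,46,0,35,0.5,0,46,0,35,0.5,0,46,0,35,0.5,0,46,0,35,0.5,0,46,0,35,0.5,0,44,0,35,0.5,0,40,0]}}

```text
t: 25.58
position: [0.5345, -0.2975, 0.1149]
orientation: [-3.139, -0.089, 0.002]
ft_force: [0.1, -0.8, -1.5]
opening: 0.504
```

Emit:
{"api": "send_rows", "payload": {"moves": [35,0,0,-20,0,35,0,0,-55,0,35,0,0,-95,0,35,-2,-10,-132,0,35,-4,-25,-160,0,35,-7,-55,-180,3,35,-11,-90,-185,8,35,-15,-128,-185,13,35,-19,-167,-185,18,35,-23,-206,-185,19.5,35,-27,-246,-185,19.5,35,-31,-286,-185,19.5]}}

```text
t: 26.58
position: [0.487, -0.0124, 0.3006]
orientation: [-3.11, 0.446, -0.001]
ft_force: [1.0, 0.3, -1.0]
opening: 0.502
```

Emit:
{"api": "send_rows", "payload": {"moves": [35,-15,-32,0,0,35,-31,-68,0,0,35,-47,-104,0,0,35,-63,-140,0,0,35,-80,-176,0,0,35,-96,-210,0,0,35,-109,-236,10,0,35,-115,-248,35,0,35,-115,-249,70,0,35,-115,-249,100,0,35,-110,-249,113,0,35,-95,-249,113.5,0]}}

```text
t: 27.58
position: [0.4625, 0.2513, 0.1823]
orientation: [3.107, -0.441, -0.013]
ft_force: [-0.6, -0.1, -1.0]
opening: 0.507
```

Emit:
{"api": "send_rows", "payload": {"moves": [35,15,0,0,0,35,20,0,0,0,35,20,0,0,0,35,20,0,0,0]}}

```text
t: 27.92
position: [0.4855, 0.2459, 0.1871]
orientation: [-3.11, 0.445, 0.0]
ft_force: [-0.2, -0.3, -1.9]
opening: 0.507
```

```bash
python3 tab.py w17 .2180; python3 bar.py w17 4 190 250 310 | awk '/slope/||/-0\.|0\./'|cut -c1-90|head -60
python3 - <<'E'
from h import *
s,c,im=load('w17');g=cv2.cvtColor(im,cv2.COLOR_BGR2GRAY).astype(int)
for r in (239,241): print([(i,g[r,i]) for i in list(range(267,274))+list(range(294,301))])
d=np.array([.96,-.28]);n=np.array([.28,.96]);p=s['position'][:2]-[.54237,.22932];print(p@d*1000,p@n*1000)
E
```

```text
27.9167 [0.48545057 0.24593484 0.187143  ] -16.282117512408583 [-0.22171227 -0.34541782 -1.88134646] 0.011789789589310786
[240 233  13   8  74] w 6.932282618815052 tool [ 23.6 -20.3 -30.9]
[271 234  26   5 130] w 13.866877658562172 tool [ 23.4  -0.3 -30.9]
[316 234  12   7  66] w 6.402760762246744 tool [ 23.2  19.9 -30.9]
[242 272  84   8 560] w 46.61716971695661 tool [  0.1  -0.3 -30.9]
slope deg 0.017268955922700724 y at lip(x of first) -0.5665392999565939 y at x=0,200 [-0.5
[(267, np.int64(65)), (268, np.int64(63)), (269, np.int64(62)), (270, np.int64(59)), (271, np.int64(151)), (272, np.int64(170)), (273, np.int64(161)), (294, np.int64(160)), (295, np.int64(161)), (296, np.int64(170)), (297, np.int64(123)), (298, np.int64(67)), (299, np.int64(61)), (300, np.int64(64))]
[(267, np.int64(62)), (268, np.int64(66)), (269, np.int64(57)), (270, np.int64(87)), (271, np.int64(163)), (272, np.int64(173)), (273, np.int64(168)), (294, np.int64(148)), (295, np.int64(156)), (296, np.int64(158)), (297, np.int64(135)), (298, np.int64(81)), (299, np.int64(59)), (300, np.int64(63))]
-59.2948071870496 0.012804264176640573
```

View pics/w17.png

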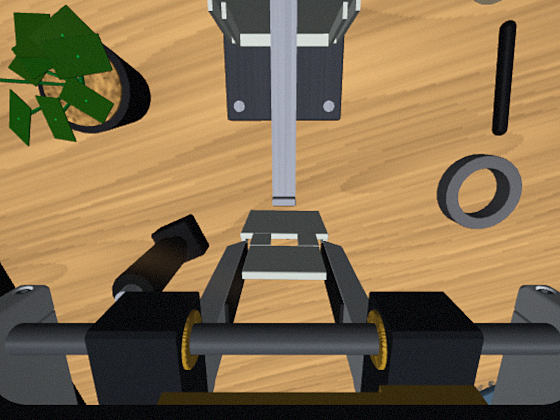

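Emit:
{"api": "send_rows", "payload": {"moves": [35,5,0,0,0,35,12,0,0,0,35,20,0,0,0,35,28,0,0,0,35,36,0,0,0,35,44,0,0,0,35,53,0,0,0,35,64,0,0,0,35,76,0,0,0,35,88,0,0,0,35,100,0,0,0]}}

```text
t: 28.88
position: [0.583, 0.2174, 0.1869]
orientation: [3.11, -0.445, 0.0]
ft_force: [0.4, 0.4, -1.4]
opening: 0.506
```

Emit:
{"api": "send_rows", "payload": {"moves": [35,10,0,0,0,35,20,0,0,0,35,30,0,2,0,35,38,0,4,0,35,41,0,7,0,35,41,0,10,0,35,41,0,12,0,35,41,0,13,0,35,41,0,13,0]}}

```text
t: 29.63
position: [0.621, 0.2063, 0.175]
orientation: [3.109, -0.444, 0.001]
ft_force: [-0.9, -2.4, 2.7]
opening: 0.509
```

```bash
python3 tab.py w18 .21|head -1
```

```text
29.6333 [0.62096107 0.20632697 0.17499486] -16.23883584178481 [-0.85865681 -2.4277799   2.66646936] 0.004734173045341145
```

View pics/w18.png

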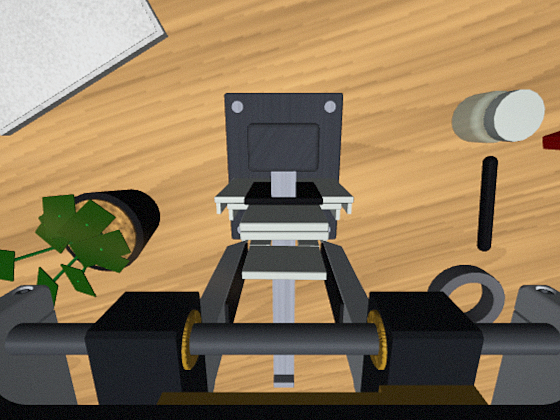

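Emit:
{"api": "send_rows", "payload": {"moves": [64,0,0,0,0,64,0,0,0,0,64,0,0,0,0,64,0,0,-10,0,64,0,0,-30,0,64,0,0,-50,0,64,-5,0,-50,0,24,-25,0,-50,0,24,-32,0,-50,0,24,-32,0,-45,0,24,-32,0,-40,0]}}

```text
t: 30.6
position: [0.59, 0.2155, 0.2133]
orientation: [3.11, -0.444, 0.0]
ft_force: [0.3, -0.2, -0.2]
opening: 0.434
```

```bash
python3 tab.py w19 .205|head -1
```

```text
30.6 [0.59002965 0.21549716 0.21328111] -16.23699464103694 [ 0.32201328 -0.23121663 -0.1804603 ] 0.10497022364623035
```

View pics/w19.png

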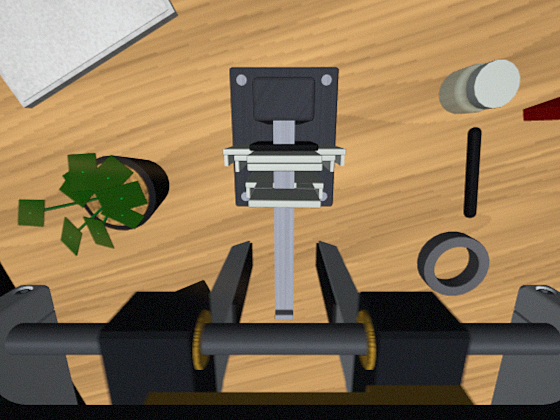

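Emit:
{"api": "send_rows", "payload": {"moves": [24,0,0,0,0,24,0,0,20,0,24,0,0,45,0,24,0,0,58,0,24,5,0,58,0,24,12,0,58,0,24,18,0,58,0,24,21,0,58,0,24,23,0,58,0,24,25,0,58,0,24,27,0,58,0,24,28,0,58,0]}}

```text
t: 31.65
position: [0.6174, 0.2076, 0.1565]
orientation: [-3.11, 0.444, -0.001]
ft_force: [-1.9, 0.2, 1.1]
opening: 0.256
```

Emit:
{"api": "send_rows", "payload": {"moves": [24,1,0,0,0,24,2,0,0,0,24,3,0,0,0,24,3,0,0,0]}}

```text
t: 31.98
position: [0.6202, 0.2067, 0.1559]
orientation: [3.11, -0.444, 0.0]
ft_force: [-0.6, 0.0, 1.6]
opening: 0.255
```

```bash
python3 tab.py w20 .205|head -1;python3 - <<'E'
from h import *
s,c,im=load('w20');cv2.imwrite('pics/w20z.png',cv2.resize(im[80:290,200:370],None,fx=3.5,fy=2.8,interpolation=2)); print(s['position'][0]*.96-s['position'][1]*.2801)
E
```

```text
31.9833 [0.62016447 0.20669422 0.1559382 ] -16.260148691169633 [-0.61006742  0.00757697  1.61655141] 0.003496751489049155
0.5374628366085475
```

View pics/w20z.png

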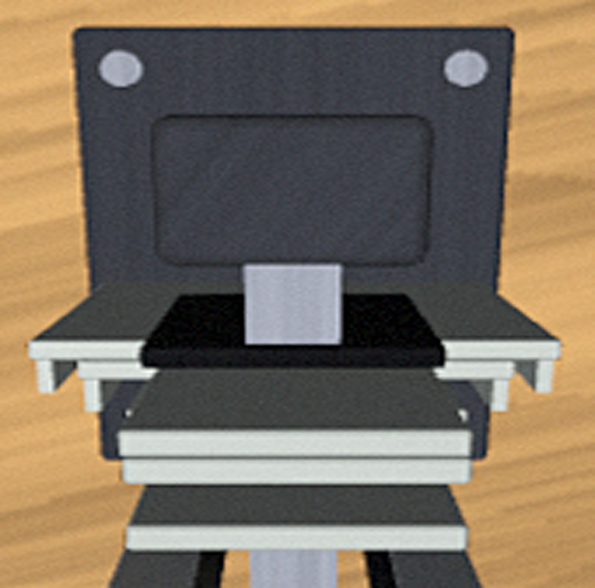

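Remaining ≈ 7.6 mm to predicted contact.

Emit:
{"api": "send_rows", "payload": {"moves": [24,1,0,0,0,24,2,0,0,0,24,3,0,0,0,24,4,0,0,0,24,5,0,0,0,24,5,0,0,0]}}

```text
t: 32.53
position: [0.6251, 0.2052, 0.1559]
orientation: [3.11, -0.445, 0.001]
ft_force: [0.1, -0.3, 0.3]
opening: 0.253
```

Emit:
{"api": "send_rows", "payload": {"moves": [24,0.5,0,0,0,24,1,0,0,0,24,1,0,0,0]}}

```text
t: 32.78
position: [0.6259, 0.205, 0.1559]
orientation: [3.11, -0.444, 0.0]
ft_force: [-1.3, -0.6, -0.1]
opening: 0.255
```

Emit:
{"api": "send_rows", "payload": {"moves": [24,0.5,0,0,0,24,0.5,0,0,0]}}

```text
t: 32.95
position: [0.6264, 0.2048, 0.1559]
orientation: [3.11, -0.445, 0.0]
ft_force: [-1.0, 0.9, 0.0]
opening: 0.255
```

Emit:
{"api": "send_rows", "payload": {"moves": [24,0.5,0,0,0,24,0.5,0,0,0]}}

```text
t: 33.12
position: [0.6268, 0.2047, 0.1559]
orientation: [3.11, -0.445, 0.0]
ft_force: [-0.5, 0.3, -1.1]
opening: 0.256
```

Emit:
{"api": "send_rows", "payload": {"moves": [24,0.5,0,0,0,24,0.5,0,0,0]}}

```text
t: 33.28
position: [0.6273, 0.2045, 0.1559]
orientation: [3.11, -0.444, 0.0]
ft_force: [-0.1, -1.3, 0.5]
opening: 0.251
```

Emit:
{"api": "send_rows", "payload": {"moves": [24,0.5,0,0,0,24,0.5,0,0,0]}}

```text
t: 33.45
position: [0.6275, 0.2045, 0.156]
orientation: [3.11, -0.444, -0.001]
ft_force: [-2.6, 0.6, 0.5]
opening: 0.255
```

Emit:
{"api": "send_rows", "payload": {"moves": [24,0.5,0,0,0,24,0.5,0,0,0]}}

```text
t: 33.62
position: [0.6275, 0.2045, 0.156]
orientation: [3.11, -0.444, -0.003]
ft_force: [-5.3, 1.4, 1.6]
opening: 0.254
```

Emit:
{"api": "send_rows", "payload": {"moves": [24,0.5,0,0,0,24,0.5,0,0,0]}}

```text
t: 33.78
position: [0.6275, 0.2045, 0.1559]
orientation: [3.11, -0.444, -0.005]
ft_force: [-7.0, 0.9, 3.4]
opening: 0.257
```

Emit:
{"api": "send_rows", "payload": {"moves": [24,-4,0,0,0,24,-12,0,0,0,24,-20,0,-10,0,24,-24,0,-35,0,24,-24,0,-65,0,24,-30,0,-80,0,24,-30,0,-80,0,24,-30,0,-80,0]}}

```text
t: 34.45
position: [0.5999, 0.2129, 0.237]
orientation: [-3.109, 0.444, -0.004]
ft_force: [-0.3, -0.3, -0.2]
opening: 0.253
```

```bash
python3 tab.py w21 .205|head -1;python3 - <<'E'
from h import *
s,c,im=load('w21');cv2.imwrite('pics/w21z.png',cv2.resize(im[80:290,200:370],None,fx=3.5,fy=2.8,interpolation=2))
E
```

```text
34.45 [0.59994217 0.21285047 0.23696184] -16.246572900101217 [-0.25468442 -0.29715808 -0.20554121] 0.03950682810535645
```

View pics/w21z.png

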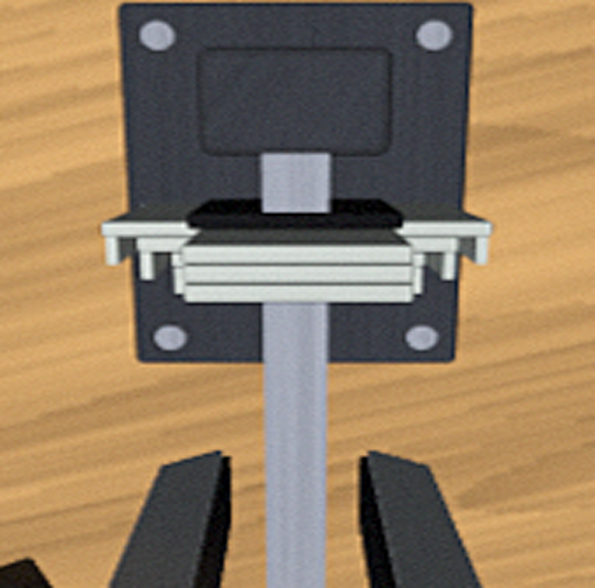

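Emit:
{"api": "send_rows", "payload": {"moves": [24,-20,10,-30,0,24,-40,40,-60,0,24,-60,75,-80,0,24,-80,110,-80,0,24,-100,145,-80,0,24,-110,180,-80,0,24,-110,200,-80,0,24,-110,200,-80,0,24,-110,200,-80,0,24,-110,200,-80,0]}}

```text
t: 35.33
position: [0.4382, 0.0518, 0.3147]
orientation: [-3.11, 0.444, 0.003]
ft_force: [-0.1, -0.4, -0.1]
opening: 0.256
```

Run:
```python
from plant import robot
from h import *
snap(robot,'side','s22');snap(robot,'top','t22');s=robot.read_state();print(s['t'],s['position'],s['ft_force'],np.abs(s['qd']).max())
im=cv2.imread('pics/s22.png');cv2.imwrite('pics/s22z.png',cv2.resize(im[200:340,150:330],None,fx=4.2,fy=4.2,interpolation=2))
a=cv2.imread('pics/t22.png');b=cv2.imread('pics/top0.png');cv2.imwrite('pics/t22d.png',cv2.absdiff(a,b)*2);
```

```text
35.4333 [0.43843857 0.05218384 0.31509979] [-0.04759703 -0.27926332  0.14188432] 0.006009017141710329
```

View pics/s22z.png

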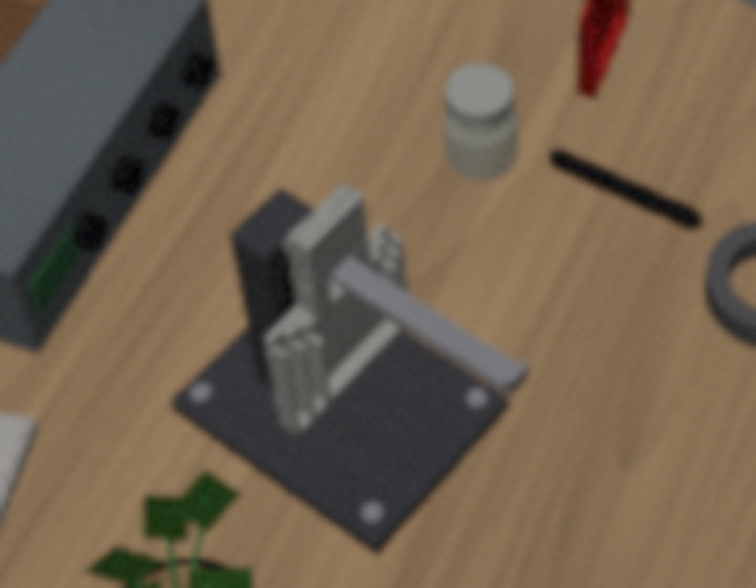

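View pics/t22.png

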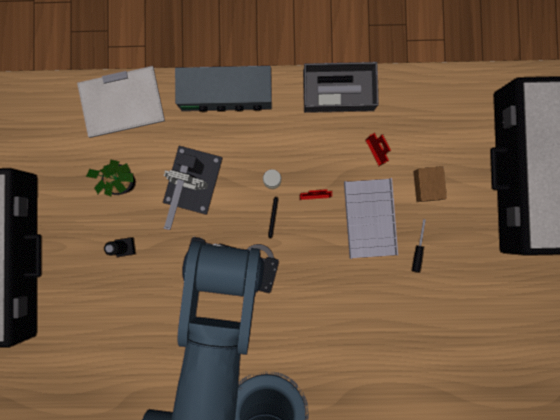

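View pics/t22d.png

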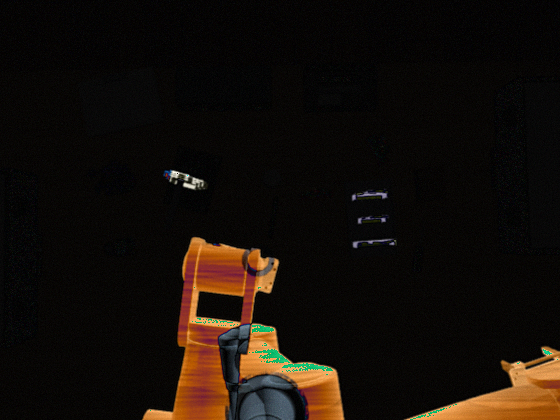

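The top-view difference shows changes only at the trays (170–205, 180), the empty rack slots and the arm, so every bystander in clear view is where it was. The side view shows the three trays nested and hanging upright, rims facing outward.

Run:
```python
from plant import robot
print(robot.finish_job())
```

```text
the job is handed in; nothing more can be done
None
```

The three trays hang on the hook in the order large, medium, small, with their rims facing the open end. They sit nested, and the large one is against the black stop plate. I handed the job in at about 35 s with the arm well clear of the stand.

**How it was done:** I gripped each tray across its grip tab and passed its eye over the lip. I lowered it onto the bar, released it, and slid it back with the fingers on either side of the bar in 0.5–1 mm steps.

**Feeling for the stop:**

| Tray | Final push |
|---|---|
| Large | 8.5 N |
| Medium | about 6.5 N |
| Small | 7 N |

- **Contact points:** The three final contacts came 5.0 mm apart along the hook. This matches the 5 mm panel thickness, so the nest is flush.
- **Stop plate:** All pushes stayed below the plate's 14 N slip limit. In the pictures it still sits about 21 mm from the column, where it was before the first push.

**Last checks:**
- The wrist and side pictures show no gaps between the trays, and all three hanging straight.
- The top view, compared with the first picture, differs only at the stand, the three empty slots and the arm. The red look-alikes and the other objects had not moved. The tape roll was partly hidden by the arm in that last view, but nothing passed near it at bench height.
- The only odd readings were sideways forces on the wrist, about 4 N for the medium tray and 2.5 N for the small one, as each was set down on the bar. They were gone after release.

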